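Right the toppled jar at the end stop and complete the row

ROBOT

A 6-joint arm with a two-finger parallel gripper is mounted at the origin on the work surface. World frame = base frame: x ahead of the robot, y to its left, z up, the work surface at z = 0. Lengths are in mm, angles in rad, forces in N, time in s.
With the tool pointing down it reaches from about 350 to 875 mm from the base axis. Payload 4.2 kg.
Tool frame: the origin (TCP) lies at the very end of the fingers, on their centre line; the grasp point (between the pads) lies 19 mm behind it; z points along the fingers, y is the direction in which the jaws open and shut (so a half turn about z gives the same grasp; the last joint's range is limited). The gripper opens to 85 mm and grips with 20 to 120 N. Pads are 22 mm wide; open, the fingers measure 114 mm over their backs; the gripper's body (76 mm by 85 mm) begins 54 mm behind the grasp point. The pads swing forward as they close: fully open they stand 13 mm farther back than shut.
Start: joints at [1.597, 0.385, 0.008, 0, -1.194, -0.259], TCP at [144.158, 608.126, 231.312] pointing down, gripper open.
Joint ranges: [-3.14, 3.14], [-1.21, 2.06], [-1.07, 1.41], [-3.16, 2.05], [-2.99, -0.16], [-3.1, 3.1]. Speed limits (rad/s): [2.79, 2.79, 3.14, 3.14, 3.14, 3.14].

INTERFACE

Orientations are given as a unit quaternion [x, y, z, w].
In Python, from bench import arm gives the robot as it stands.
- The arm moves only by the tool apply_moves, never from a script. Its argument "plan" is one flat list of numbers, 5 for each row, row after row: the gripper's target within -1 to 1 (shut at 1, half-way at 0, fully open at -1), then the shift along the world's x, y, z in m, then the turn about the world's z in degrees. A call has 1 to 8 rows; each row is the pose to reach, as a shift and turn from the pose commanded when the call began; what a row does not reach only later rows make up. A row lasts 1/12 s, in which the tool goes at most 41.7 mm and 7.16 degrees, less where a joint would pass 70% of its speed; a pose out of reach is approached as far as the arm can. A call with a gripper value outside its range is refused whole. The fingers move at their own pace and stop on an object; the grip force is fixed at half the most. Time passes only in rows, so rows that repeat a pose let the fingers close. It gives the time, the measured TCP pose, the force and the opening at its end, in the units of the state.
- arm.read_state(): the state, without advancing time (a new reading comes with each control period).
- arm.get_image(name): name is "scene" or "top"; returns a dict with "color" (384x512x3 uint8, red, green, blue), "range_z" (384x512 float32, mm along the optical axis (not along the pixel's ray), 0 where there is no reading), "camera_matrix" (3x3 intrinsics, pixels), "camera_from_world" (4x4, takes a point from world to camera coordinates). Camera axes: x right, y down, z forward; pixel columns grow to the right and rows downward; lengths in mm; the calibration is good to about 2 mm. A picture is of the moment at which its call begins.
- arm.job_done(): hands the job in, once; it reports no verdict.
The state is a dict: "clock": time; "joints": joint angles; "joint_vel": joint speeds; "joint_efforts": joint torques, N m; "position": TCP position; "ee_rot": TCP orientation; "contact_force": force on the tool from outside, world axes, zero at the start; "wrist_torque": the same for the moment, N m; "gripper_width": finger opening in mm.
Only numpy, scipy, OpenCV 4.12 (cv2) and the standard library are available. Lean on these libraries where they do the work, as an engineer would, in place of code of your own. Each camera call takes 0.05 s, during which the arm holds its last target.

TASK

A jar has toppled on the stopped outfeed belt with its lid towards the end stop plate, and its body is too wide to pick up. Raise its lid end and lean it on the plate, push the foot in so the top bears on the plate until the jar stands upright on the belt by itself, and let go of it. Then take it by the lid from above and set it down, without dropping it, in the tray at the free end of the row next to the conveyor: in line with the two jars there, square to them, side by side with a narrow gap like the one between them, leaving those jars and the other things on the bench and belt where they are.

Things in the scene. Friction and masses are not known exactly. Their poses are not given: they have to be found in the camera images.
- jar: Square white jar, kraft label sleeve, round black screw lid. Body 82 x 82 mm, 140 mm tall; lid 52 mm across, 152 to 180 mm above the foot; 180 mm in all. Mass 0.3 to 0.55 kg, centre of mass on the axis 73 mm above the foot. Origin at the foot's centre, z along the axis towards the lid, x and y square to the sides. Starts lying on a flat side on the belt, lid towards the stop plate.
- jar_lid (a point): Point on the axis of the toppled jar in the middle of its lid, 166 mm from the foot. Below the lid a neck 60 mm across (140 to 152 mm) joins the flat shoulder of the body.
- conveyor: Fixed belt conveyor, z up, origin on the bench under the middle of the stop plate's face. Flat green belt, stopped, 200 mm wide, 45 mm above the bench, runs from the plate (y = 0) along local +y; side profiles 4 mm above it. Motor at x 115 to 185 mm, y 35 to 255 mm, 93 mm high. Photo eye brackets at y 0.44 m, 110 mm high; guide rails from y 0.52 m; detector head from y 0.62 m.
- stop_plate: Upright stainless end stop across the belt, fixed to the conveyor: 216 mm wide, 6 mm thick, 150 mm high above the belt (top 195 mm above the bench), polished so that plastic slides on it (friction about 0.15). Origin on the belt's level in the middle of the face that looks along the belt (towards local +y), z up, x along the plate.
- tray: Shallow stainless pan fixed on the bench, 176 mm (local x) by 325 mm (local y), walls 20 mm high and 4 mm thick, floor 4 mm above the bench; z up, origin at the centre of its underside. The row runs along local y; its free place is at the +y end, next to the conveyor.
- jar_mid: The middle jar of the row, standing in the tray near its centre and square to it, built like the toppled jar; same origin and axes. The free place is on its +y side, centre 92 mm from its own centre, where the jar has the same 10 mm gap; the other neighbour is 92 mm away on its -y side.
- jar_end: The end jar of the row, built like the toppled jar, standing in the tray on the -y side of jar_mid.
- jar_upstream: A further jar of the same kind standing on the belt, upstream, 0.46 to 0.48 m from the stop plate; to be left alone.
- spray_bottle: Bystander: trigger spray bottle, 55 x 85 mm, 210 mm high, standing on the bench; origin at the centre of its foot.
- tape_roll: Bystander: roll of tape lying flat, 110 mm across, 48 mm high; origin at the centre of its underside.
- test_stick: Bystander: flat plastic metal-detector test stick, about 175 x 26 x 14 mm, lying across the belt between the toppled jar and the upstream jar; origin near the middle of its underside.
- lid_cup: Bystander: steel measuring cup, 66 mm across, 55 mm high; origin at the centre of its underside.

How it is judged:
By the outcome, as a careful person would: the job done as asked, in the order asked, and still so for the second after the job is handed in, with the robot touching nothing.
It also fails if it takes over 72 s, if anything falls off the work surface, if the arm or the gripper's body presses on something with over 40 N, if the wrist force passes 120 N, or if a joint passes its speed limit or range.

## Working session

There is one attempt and no reset: what is moved stays moved. The work goes in short steps, Python scripts to look and compute and a tool call to move; the robot and the scene stay as the last step left them, time stands still between calls to the robot, and variables do not carry over. Pictures are saved under pics/ and viewed, and the job is handed in when it is done.

Besides the shell and the picture viewer there is one more tool, called after "Request:" in YAML: its name, and indented under it one key for each argument. apply_moves: Moves the arm, as the interface text tells. Its arguments: {"type":"object","properties":{"plan":{"type":"array","items":{"type":"number"}}},"required":["plan"]}

```bash
ls; mkdir -p pics; cat > h.py <<'E'
import numpy as np, cv2
from bench import arm
def shot(n,f):
    d=arm.get_image(n); cv2.imwrite('pics/'+f+'.png',d['color'][:,:,::-1]); np.savez('pics/'+f+'.npz',**d); return d
def pts(d):
    K=np.array(d['camera_matrix']);T=np.linalg.inv(np.array(d['camera_from_world']));z=d['range_z']
    v,u=np.mgrid[:z.shape[0],:z.shape[1]]
    c=np.stack([(u-K[0,2])/K[0,0]*z,(v-K[1,2])/K[1,1]*z,z,np.ones_like(z)],-1)
    p=(c@T.T)[...,:3]; p[z<=0]=np.nan; return p
def load(f): return dict(np.load('pics/'+f+'.npz'))
E
python3 - <<'E'
from h import *
for n in('scene','top'):
    d=shot(n,n+'0'); print(d['camera_from_world'].round(3).tolist(),d['camera_matrix'].tolist())
print(arm.read_state())
E
```

```text
pics
[[-0.387, 0.922, 0.005, 169.069], [0.681, 0.289, -0.673, -377.818], [-0.622, -0.257, -0.74, 2065.964], [0.0, 0.0, 0.0, 1.0]] [[470.32555291875957, 0.0, 258.199199668135], [0.0, 470.32555291875957, 192.22890968972618], [0.0, 0.0, 1.0]]
[[-0.014, -1.0, 0.0, 94.333], [-0.983, 0.013, -0.185, 625.533], [0.185, -0.003, -0.983, 1438.776], [0.0, 0.0, 0.0, 1.0]] [[395.6512084451448, 0.0, 252.8931725424159], [0.0, 395.6512084451448, 193.5666459625966], [0.0, 0.0, 1.0]]
{'clock': 0.1, 'joints': array([ 1.59657592e+00,  3.85515302e-01,  6.76840153e-03, -4.26473067e-04,
       -1.19402328e+00, -2.58587338e-01]), 'joint_vel': array([ 0.00063006, -0.00167813,  0.00137569,  0.00024656, -0.00022751,
       -0.00064685]), 'joint_efforts': array([-7.65693403e-04, -3.93319452e+01,  1.88928545e+01,  4.19801071e+00,
       -2.62125992e-03,  5.79714751e-06]), 'position': array([144.06702083, 607.63227473, 230.31304637]), 'ee_rot': array([ 9.93223075e-01, -1.16219232e-01, -5.63492607e-05,  1.00505544e-03]), 'contact_force': array([ 0.85549785, -0.65530938, -0.52109143]), 'wrist_torque': array([ 0.00312123, -0.01411699, -0.00132345]), 'gripper_width': 85.50366119143169}
```

View pics/scene0.png

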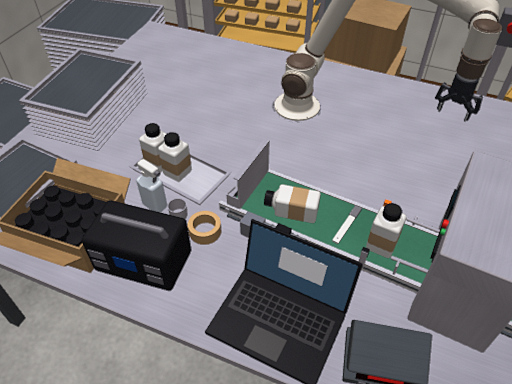

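View pics/top0.png

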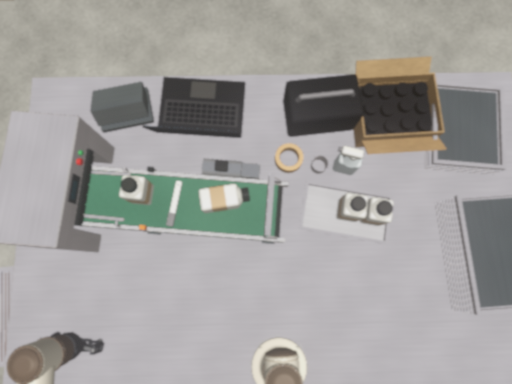

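The scene shows the toppled jar at about (296,203) with its lid at (270,199), and the plate at (250,175). In the top view the jar body is near (218,197), the lid (243,194), the plate about column 272, and the tray jars at (357,206) and (383,210). Next I'll measure from range.

```bash
python3 - <<'E'
from h import *
d=load('top0');p=pts(d);z=p[...,2];img=d['color'].astype(int)
v,u=np.mgrid[:384,:512]
def box(n,u0,u1,v0,v1,z0,z1,extra=None):
    m=(u>=u0)&(u<=u1)&(v>=v0)&(v<=v1)&(z>z0)&(z<z1)
    if extra is not None:m&=extra
    q=p[m]; r=cv2.minAreaRect(q[:,:2].astype(np.float32)) if len(q)>3 else None
    print(n,len(q),'z med',np.median(q[:,2]).round(1),'ctr',np.median(q,0).round(1),'rect',[np.round(a,1) for a in r]); return q
green=(img[...,1]>img[...,0]+20)
dark=img.sum(2)<150
box('belt',85,280,175,235,20,70,green)
box('jar top body',198,244,180,215,118,140)
box('lid toppled',236,252,183,205,80,125,dark)
box('plate',262,290,165,245,170,210)
box('mid lid',346,370,190,220,165,200,dark)
box('end lid',371,398,190,225,165,200,dark)
box('mid sh',340,370,188,225,130,155)
box('end sh',368,398,188,225,130,155)
box('tray',300,400,180,245,10,28)
box('stick',165,184,178,228,52,75)
box('up lid',115,142,172,198,215,235)
print(p[194,[200,210,220,230,240,243,246,250,260,268,272,276]].round(0).tolist())
s=load('scene0');q=pts(s)
print('scene',[q[b,a].round(0).tolist() for a,b in((296,190),(310,205),(290,205),(272,199),(250,175),(245,195),(260,160))])
for n in('top','scene'):
    I=load(n+'0')['color'][:,:,::-1]
    c=I[165:245,180:300] if n=='top' else I[135:255,215:335]
    cv2.imwrite(f'pics/z{n}.png',cv2.resize(c,None,fx=5,fy=5,interpolation=cv2.INTER_CUBIC))
E
```

```text
belt 6578 z med 46.2 ctr [578.9 356.3  46.2] rect [array([598.1, 359.5]), array([725.9, 197.5]), np.float64(84.6)]
jar top body 866 z med 127.7 ctr [603.8 211.4 127.7] rect [array([605. , 207.9]), array([ 83.6, 146.5]), np.float64(8.6)]
  return _methods._mean(a, axis=axis, dtype=dtype,
  ret = ret.dtype.type(ret / rcount)
  ret = um.true_divide(
Traceback (most recent call last):
TypeError: 'NoneType' object is not iterable
```

```bash
python3 -c "
import bench,inspect;print([a for a in dir(bench.arm) if a[0]!='_'])"
```

```text
['IKError', 'get_image', 'job_done', 'read_state']
```

```bash
cat > m.py <<'E'
from h import *
d=load('top0');p=pts(d);z=p[...,2];img=d['color'].astype(int)
v,u=np.mgrid[:384,:512]
def box(n,u0,u1,v0,v1,z0,z1,extra=None):
    m=(u>=u0)&(u<=u1)&(v>=v0)&(v<=v1)&(z>z0)&(z<z1)
    if extra is not None:m&=extra
    q=p[m]
    if len(q)<4: print(n,len(q));return
    r=cv2.minAreaRect(q[:,:2].astype(np.float32))
    print(n,len(q),'med',np.median(q,0).round(1),'mean',q.mean(0).round(1),'rect',[np.round(a,1).tolist() for a in r]); return q
green=(img[...,1]>img[...,0]+20)
dark=img.sum(2)<200
E
python3 - <<'E'
from m import *
box('jar top body',198,244,180,215,118,140)
box('lid toppled',234,256,183,205,80,125)
box('plate',258,290,165,245,150,215)
box('mid lid',346,370,190,220,165,200)
box('end lid',371,398,190,225,165,200)
box('mid sh',340,370,188,225,130,155)
box('end sh',368,398,188,225,130,155)
box('tray',300,400,180,245,10,28)
box('stick',165,184,178,228,52,75)
box('up lid',115,142,172,198,215,235)
print(p[194,[200,210,220,230,240,243,246,250,260,268,272,276]].round(0).tolist())
s=load('scene0');q=pts(s)
print('scene',[q[b,a].round(0).tolist() for a,b in((296,190),(310,205),(290,205),(272,199),(250,175),(245,195),(260,160))])
for n in('top','scene'):
    I=load(n+'0')['color'][:,:,::-1]
    c=I[165:245,180:300] if n=='top' else I[135:255,215:335]
    cv2.imwrite(f'pics/z{n}.png',cv2.resize(c,None,fx=5,fy=5,interpolation=cv2.INTER_CUBIC))
E
```

```text
jar top body 866 med [603.8 211.4 127.7] mean [603.9 210.2 127.6] rect [[605.0, 207.9], [83.6, 146.5], 8.6]
lid toppled 200 med [612.7 127.9 110.4] mean [613.5 127.1 110.2] rect [[612.5, 127.4], [54.0, 77.7], 89.7]
plate 368 med [563.9  32.2 195.7] mean [564.6  32.1 194.6] rect [[565.8, 31.5], [19.3, 216.0], 84.6]
mid lid 204 med [ 564.5 -273.9  184.6] mean [ 564.3 -274.   183.8] rect [[565.0, -274.9], [50.8, 51.1], 1.4]
end lid 206 med [ 548.2 -363.3  184.3] mean [ 548.1 -363.3  183.1] rect [[549.5, -365.0], [51.5, 52.2], 50.2]
mid sh 356 med [ 550.1 -264.3  143.9] mean [ 558.4 -274.3  143.5] rect [[564.5, -284.9], [101.1, 82.9], 79.9]
end sh 306 med [ 535.1 -345.1  144.3] mean [ 544.2 -354.   144.5] rect [[549.7, -364.5], [81.6, 83.4], 80.7]
tray 1052 med [ 555.9 -243.7   19.1] mean [ 558.8 -254.1   18.5] rect [[554.2, -281.5], [376.7, 248.5], 88.7]
stick 300 med [586.7 385.5  57.1] mean [588.9 386.2  57.4] rect [[594.7, 383.8], [70.5, 188.2], 88.2]
up lid 202 med [633.5 507.7 226.3] mean [633.  507.5 225.9] rect [[632.6, 508.9], [51.9, 51.0], 89.1]
[[615.0, 277.0, 124.0], [613.0, 240.0, 132.0], [615.0, 205.0, 122.0], [613.0, 169.0, 126.0], [616.0, 133.0, 109.0], [616.0, 122.0, 112.0], [615.0, 111.0, 114.0], [628.0, 97.0, 46.0], [627.0, 59.0, 46.0], [598.0, 35.0, 198.0], [599.0, 21.0, 195.0], [626.0, -2.0, 46.0]]
scene [[584.0, 197.0, 125.0], [629.0, 261.0, 126.0], [653.0, 201.0, 125.0], [636.0, 132.0, 106.0], [599.0, 37.0, 146.0], [630.0, 32.0, 76.0], [529.0, 44.0, 157.0]]
```

View pics/ztop.png

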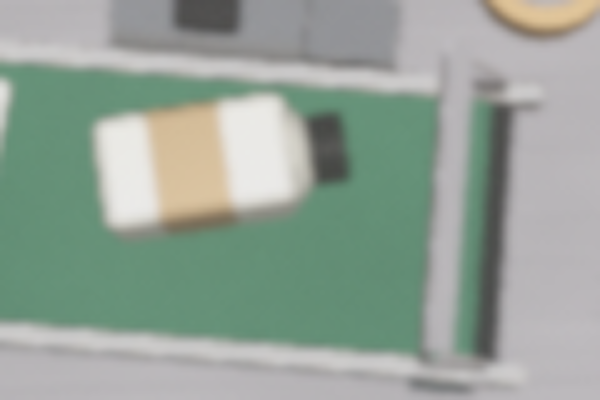

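View pics/zscene.png

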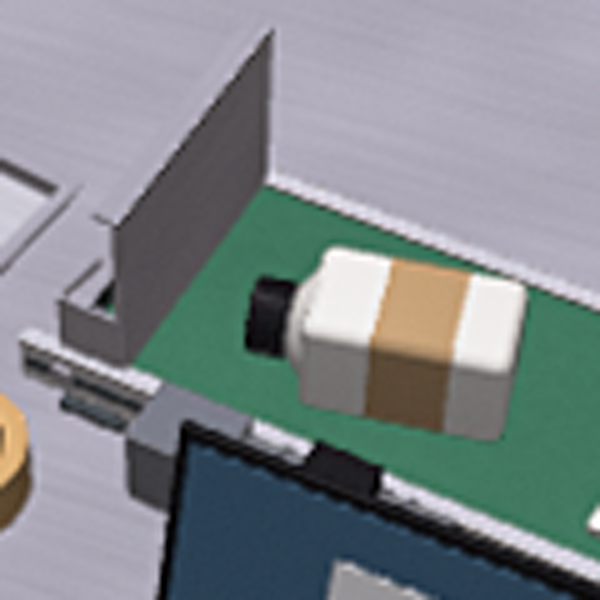

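The zoomed views show the jar skewed on the belt: lid at about (327,148) in ztop, body (100..305, 95..235). I'll get finer estimates by rays and plane-restricted points.

```bash
cat > m2.py <<'E'
from m import *
def cast(d,uv,zp):
    K=np.array(d['camera_matrix']);T=np.linalg.inv(np.array(d['camera_from_world']))
    uv=np.asarray(uv,float).reshape(-1,2)
    r=np.c_[(uv[:,0]-K[0,2])/K[0,0],(uv[:,1]-K[1,2])/K[1,1],np.ones(len(uv))]@T[:3,:3].T
    c=T[:3,3]; return (c+r*((zp-c[2])/r[:,2])[:,None])
def maskrect(d,m,zp,n):
    m=m.astype(np.uint8); k,l,st,ce=cv2.connectedComponentsWithStats(m)
    i=1+np.argmax(st[1:,4]); vv,uu=np.where(l==i)
    w=cast(d,np.c_[uu,vv],zp)[:,:2].astype(np.float32); r=cv2.minAreaRect(w)
    print(n,len(w),'mean',w.mean(0).round(1),'rect',[np.round(a,1).tolist() for a in r]); return w
E
python3 - <<'E'
from m2 import *
reg=lambda u0,u1,v0,v1:(u>=u0)&(u<=u1)&(v>=v0)&(v<=v1)
s=img.sum(2)
# toppled lid dark mask at plane z~105
maskrect(d,reg(236,256,183,208)&(s<200),108,'lid')
# body top (bright, not shaded) plane 127
hsv=cv2.cvtColor(d['color'],cv2.COLOR_RGB2HSV).astype(int)
nb=~((hsv[...,0]>60)&(hsv[...,0]<95)&(hsv[...,1]>60))
W=maskrect(d,reg(196,243,178,216)&nb&(s>200),127,'body')
k=(hsv[...,0]<25)&(hsv[...,1]>60)&reg(196,243,178,216)
maskrect(d,k&(hsv[...,2]>165),127,'kraft')
for a,b in((360,'mid'),(385,'end')):
    maskrect(d,reg(a-13,a+12,192,222)&(s<150),184,b+' lid')
    q=p[reg(a-13,a+12,192,222)&(s<150)&(z>170)]
    print(np.median(q,0),q.mean(0))
# scene view
S=load('scene0');q=pts(S);c=S['color'].astype(int)
n=np.array([.094,.9956])
m=(abs(q[...,:2]@n-92)<12)&(q[...,2]>60)&(q[...,2]<185)&(q[...,0]>460)&(q[...,0]<670)
Q=q[m];A=np.c_[Q[:,0],np.ones(len(Q))];co=np.linalg.lstsq(A,Q[:,1],rcond=None)[0];print('plate face y=',co,len(Q),'resid',(Q[:,1]-A@co).std(),'x',Q[:,0].min(),Q[:,0].max(), 'yaw',np.degrees(np.arctan(co[0])))
m=(u>0)
# jar lying in scene: top face and the side/foot extents
m=(q[...,0]>540)&(q[...,0]<680)&(q[...,1]>90)&(q[...,1]<300)&(q[...,2]>118)&(q[...,2]<136)
r=cv2.minAreaRect(q[m][:,:2].astype(np.float32));print('scene bodytop',m.sum(),q[m].mean(0).round(1),r)
m=(q[...,0]>540)&(q[...,0]<680)&(q[...,1]>80)&(q[...,1]<160)&(q[...,2]>60)&(q[...,2]<116)&(c.sum(2)<200)
print('scene lid',m.sum(),q[m].mean(0).round(1),q[m].min(0).round(0),q[m].max(0).round(0))
E
```

```text
Traceback (most recent call last):
  File "m2.py", line 9, in maskrect
    i=1+np.argmax(st[1:,4]); vv,uu=np.where(l==i)
        ~~~~~~~~~^^^^^^^^^^
ValueError: attempt to get argmax of an empty sequence
```

```bash
cat >> m2.py <<'E'
reg=lambda u0,u1,v0,v1:(u>=u0)&(u<=u1)&(v>=v0)&(v<=v1)
hsv=cv2.cvtColor(d['color'],cv2.COLOR_RGB2HSV).astype(int)
E
python3 - <<'E'
from m2 import *
s=img.sum(2)
print(img[194,236:254].tolist(), img[205,350:364].tolist())
blk=(img.max(2)<115)&(hsv[...,1]<70)
try:
 maskrect(d,reg(236,256,183,208)&blk,108,'lid')
except Exception as e: print(e)
nb=~((hsv[...,0]>60)&(hsv[...,0]<95)&(hsv[...,1]>60))
W=maskrect(d,reg(196,243,178,216)&nb&(s>250),127,'body')
k=(hsv[...,0]<25)&(hsv[...,1]>60)&reg(196,243,178,216)
maskrect(d,k&(hsv[...,2]>165),127,'kraft')
for a,b in((360,'mid'),(385,'end')):
    try: maskrect(d,reg(a-13,a+12,192,222)&blk,184,b+' lid')
    except Exception as e: print(e)
S=load('scene0');q=pts(S);c=S['color'].astype(int)
n=np.array([.094,.9956])
m=(abs(q[...,:2]@n-92)<12)&(q[...,2]>60)&(q[...,2]<185)&(q[...,0]>460)&(q[...,0]<670)
Q=q[m];A=np.c_[Q[:,0],np.ones(len(Q))];co=np.linalg.lstsq(A,Q[:,1],rcond=None)[0];print('plate face y=',co,len(Q),'resid',(Q[:,1]-A@co).std(),'x',Q[:,0].min(),Q[:,0].max(), 'yaw',np.degrees(np.arctan(co[0])))
m=(q[...,0]>540)&(q[...,0]<680)&(q[...,1]>90)&(q[...,1]<300)&(q[...,2]>118)&(q[...,2]<136)
r=cv2.minAreaRect(q[m][:,:2].astype(np.float32));print('scene bodytop',m.sum(),q[m].mean(0).round(1),r)
cs=c.max(2)<90
m=(q[...,0]>540)&(q[...,0]<680)&(q[...,1]>80)&(q[...,1]<160)&(q[...,2]>60)&(q[...,2]<116)&cs
print('scene lid',m.sum(),q[m].mean(0).round(1),q[m].min(0).round(0),q[m].max(0).round(0))
E
```

```text
[[225, 223, 218], [217, 215, 208], [212, 210, 202], [208, 205, 196], [192, 189, 181], [159, 157, 150], [116, 115, 110], [90, 90, 86], [86, 85, 83], [87, 87, 84], [86, 86, 84], [87, 89, 85], [88, 100, 91], [94, 123, 105], [99, 139, 116], [102, 144, 120], [101, 145, 120], [101, 144, 120]] [[142, 140, 135], [102, 101, 98], [90, 88, 87], [94, 92, 91], [99, 96, 96], [103, 101, 98], [103, 101, 98], [103, 101, 99], [104, 102, 99], [104, 101, 99], [104, 101, 98], [103, 101, 99], [103, 100, 98], [102, 99, 97]]
lid 95 mean [615.2 113.7] rect [[615.8, 113.9], [52.6, 24.7], 8.8]
body 1345 mean [609.3 202.7] rect [[609.2, 207.2], [170.8, 128.5], 89.5]
kraft 256 mean [603.6 214.5] rect [[603.7, 214.2], [79.1, 43.5], 9.1]
mid lid 142 mean [ 564.1 -273.7] rect [[565.2, -273.7], [45.3, 41.9], 89.2]
end lid 152 mean [ 547.  -363.2] rect [[545.8, -362.8], [42.8, 47.9], 42.0]
plate face y= [-0.09553135 94.64481401] 748 resid 1.3376871085196258 x 460.38232586408003 669.9880454321234 yaw -5.456982672637458
scene bodytop 817 [611.4 212.8 126. ] ((608.1192626953125, 209.56253051757812), (88.73731994628906, 145.2844696044922), 9.76587200164795)
scene lid 121 [632.6 118.3 100.6] [598. 103.  72.] [649. 133. 116.]
```

Measured: lid centre is about (616.5, 113.5) with its axis at z 86 and skewed about 8.7°. The plate face is y = 94.6 − 0.0955x. The mid lid is at (564.5, −274) and the row's +y direction is about (0.18, 0.98). Moving above the lid now.

Request:
apply_moves:
  plan: [-1, 0.472, -0.4965, 0, -68, -1, 0.472, -0.4965, 0, -68, -1, 0.472, -0.4965, 0, -68, -1, 0.472, -0.4965, 0, -68, -1, 0.472, -0.4965, 0, -68, -1, 0.472, -0.4965, 0, -68, -1, 0.472, -0.4965, 0, -68, -1, 0.472, -0.4965, 0, -68]

```text
clock: 0.77
position: [374.6, 364.6, 231.1]
ee_rot: [0.814, -0.58, -0.0, 0.0]
contact_force: [1.1, 1.2, -0.9]
gripper_width: 85.3
```

Request:
apply_moves:
  plan: [-1, 0.24, -0.25, -0.02, -10, -1, 0.24, -0.25, -0.02, -10, -1, 0.24, -0.25, -0.02, -10, -1, 0.24, -0.25, -0.02, -10, -0.6, 0.24, -0.25, -0.02, -10, -0.6, 0.24, -0.25, -0.02, -10, -0.6, 0.24, -0.25, -0.02, -10, -0.6, 0.24, -0.25, -0.02, -10]

```text
clock: 1.43
position: [605.1, 124.6, 211.5]
ee_rot: [0.762, -0.647, -0.0, 0.0]
contact_force: [0.1, 0.2, 0.5]
gripper_width: 68.4
```

Request:
apply_moves:
  plan: [-0.6, 0, 0, 0, 0, -0.6, 0, 0, 0, 0]

```text
clock: 1.6
position: [605.0, 124.3, 210.5]
ee_rot: [0.761, -0.649, -0.001, 0.001]
contact_force: [-0.3, -0.2, -0.1]
gripper_width: 68.5
```

```bash
cat >> h.py <<'E'
from scipy.spatial.transform import Rotation as R
def st():
    s=arm.read_state(); j=R.from_quat(s['ee_rot']).as_matrix()[:,1]
    print('t',round(s['clock'],2),'pos',s['position'].round(1),'jaw',round(np.degrees(np.arctan2(j[1],j[0]))%180,2),'F',s['contact_force'].round(1),'T',s['wrist_torque'].round(2),'w',round(s['gripper_width'],1),'j',s['joints'].round(2)); return s
def both(f,us=None):
    for n in('scene','top'):
        d=shot(n,f+n[0])
        I=d['color'][:,:,::-1]
        c=I[130:250,150:330] if n=='top' else I[90:260,130:400]
        cv2.imwrite(f'pics/{f}{n[0]}z.png',cv2.resize(c,None,fx=4 if n=='top' else 2.8,fy=4 if n=='top' else 2.8,interpolation=cv2.INTER_CUBIC))
E
python3 -c "
from h import *
st();both('a')"
```

```text
t 1.6 pos [605.  124.3 210.5] jaw 9.12 F [-0.3 -0.2 -0.1] T [-0.08 -0.03  0.03] w 68.5 j [ 0.46  0.39 -0.04 -0.   -1.14 -0.3 ]
```

View pics/asz.png

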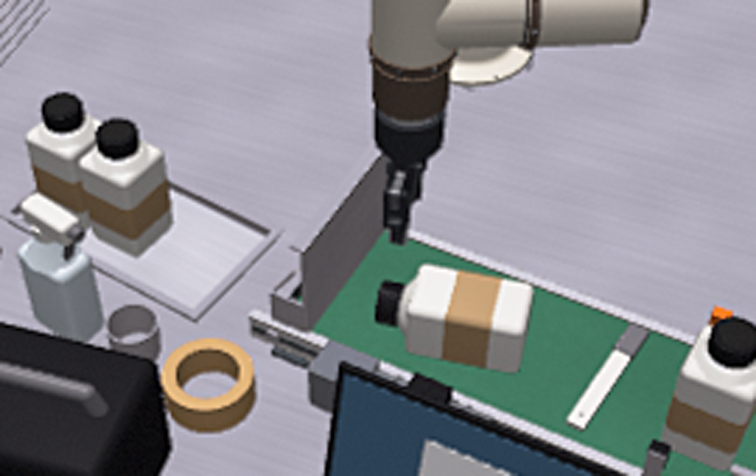

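The gripper is above the lid (lid at about (390,303) in the zoom) with its jaws across the jar. I'll descend and grip.

Request:
apply_moves:
  plan: [-0.6, 0.0115, -0.0125, 0, -0.5, -0.6, 0.0115, -0.0125, -0.04, -0.5, -0.6, 0.0115, -0.0125, -0.08, -0.5, -0.6, 0.0115, -0.0125, -0.11, -0.5, -0.6, 0.0115, -0.0125, -0.13, -0.5, -0.6, 0.0115, -0.0125, -0.138, -0.5, -0.6, 0.0115, -0.0125, -0.138, -0.5, -0.6, 0.0115, -0.0125, -0.138, -0.5]

```text
clock: 2.37
position: [616.2, 115.1, 75.2]
ee_rot: [0.76, -0.65, 0.001, -0.001]
contact_force: [0.6, -0.7, 0.9]
gripper_width: 68.5
```

```bash
python3 -c "
from h import *
st();both('b')"
```

```text
t 2.37 pos [616.2 115.1  75.2] jaw 8.98 F [ 0.6 -0.7  0.9] T [ 0.04 -0.08 -0.01] w 68.5 j [ 0.44  0.53 -0.18  0.   -0.86 -0.29]
```

View pics/bsz.png

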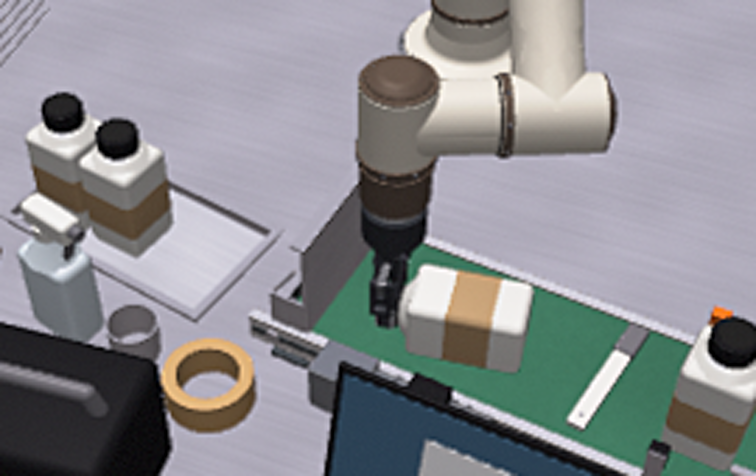

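View pics/btz.png

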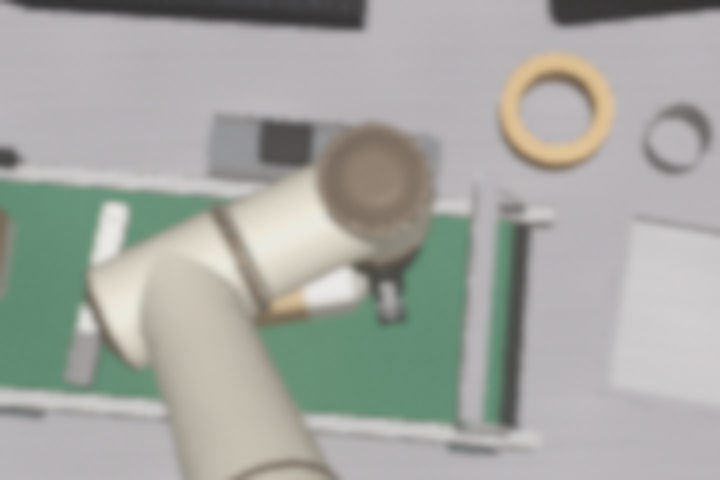

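The scene view shows the finger beside the lid. I'll let it settle, then nudge and close.

Request:
apply_moves:
  plan: [-0.6, 0, 0, 0, 0, -0.6, 0, 0, 0, 0]

```text
clock: 2.63
position: [616.5, 114.4, 75.7]
ee_rot: [0.76, -0.65, 0.001, -0.001]
contact_force: [-0.0, -0.1, -1.0]
gripper_width: 68.4
```

Request:
apply_moves:
  plan: [-0.6, 0, -0.003, -0.003, 0, -0.6, 0, -0.003, -0.003, 0, 1, 0, -0.003, -0.003, 0, 1, 0, -0.003, -0.003, 0, 1, 0, -0.003, -0.003, 0, 1, 0, -0.003, -0.003, 0, 1, 0, -0.003, -0.003, 0, 1, 0, -0.003, -0.003, 0]

```text
clock: 3.3
position: [616.7, 110.9, 72.0]
ee_rot: [0.76, -0.65, 0.001, -0.001]
contact_force: [1.3, -1.3, 5.2]
gripper_width: 50.6
```

```bash
python3 -c "
from h import *
st()"
```

```text
t 3.3 pos [616.7 110.9  72. ] jaw 8.89 F [ 1.3 -1.3  5.2] T [-0.5  -0.36  0.03] w 50.6 j [ 0.44  0.53 -0.18  0.   -0.85 -0.28]
```

Request:
apply_moves:
  plan: [1, 0, 0.0005, 0.007, 0, 1, 0, 0.002, 0.014, 0, 1, -0.001, 0.004, 0.021, 0, 1, -0.001, 0.008, 0.028, 0, 1, -0.001, 0.008, 0.028, 0, 1, -0.001, 0.008, 0.028, 0]

```text
clock: 3.8
position: [614.5, 119.4, 99.2]
ee_rot: [0.76, -0.65, -0.0, 0.0]
contact_force: [-0.1, -0.4, -5.2]
gripper_width: 50.1
```

```bash
python3 -c "
from h import *
st();both('c')"
```

```text
t 3.8 pos [614.5 119.4  99.2] jaw 8.9 F [-0.1 -0.4 -5.2] T [-0.52 -0.05  0.02] w 50.1 j [ 0.45  0.5  -0.16 -0.   -0.91 -0.29]
```

View pics/csz.png

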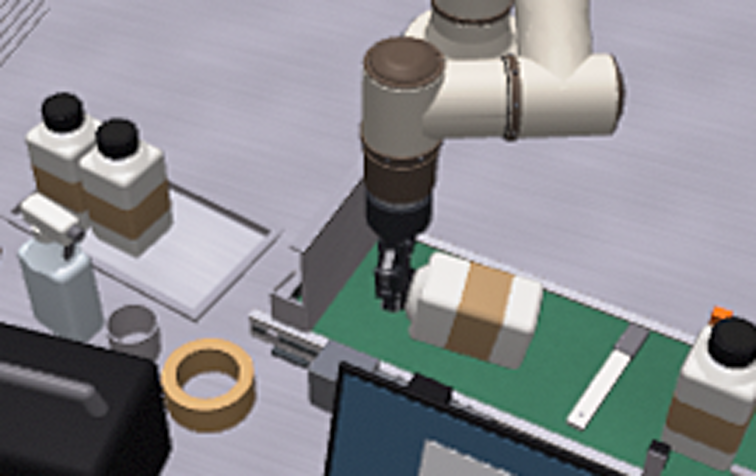

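Request:
apply_moves:
  plan: [1, -0.001, 0.004, 0.009, 0, 1, -0.001, 0.009, 0.0185, 0, 1, -0.002, 0.015, 0.027, 0, 1, -0.003, 0.021, 0.036, 0, 1, -0.004, 0.027, 0.043, 0, 1, -0.005, 0.033, 0.049, 0, 1, -0.005, 0.033, 0.049, 0, 1, -0.005, 0.033, 0.049, 0]

```text
clock: 4.57
position: [609.7, 152.6, 148.6]
ee_rot: [0.76, -0.65, 0.0, -0.0]
contact_force: [0.1, 0.1, -6.0]
gripper_width: 49.9
```

```bash
python3 -c "
from h import *
st();both('d')"
```

```text
t 4.57 pos [609.7 152.6 148.6] jaw 8.91 F [ 0.1  0.1 -6. ] T [-0.45 -0.01  0.01] w 49.9 j [ 0.5   0.46 -0.1  -0.   -1.02 -0.35]
```

View pics/dsz.png

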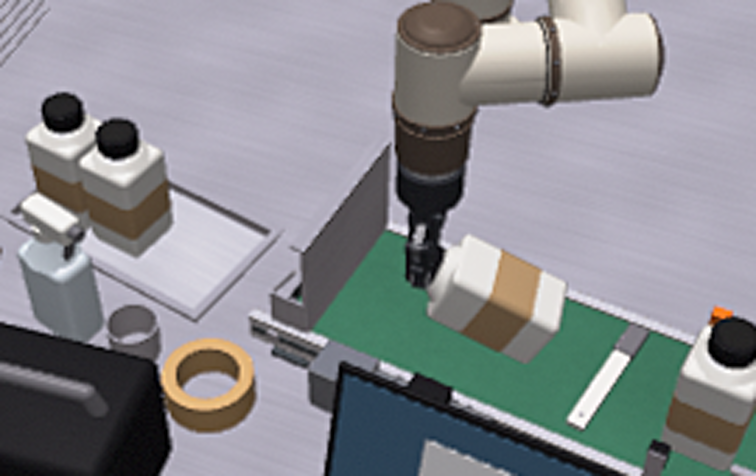

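View pics/dtz.png

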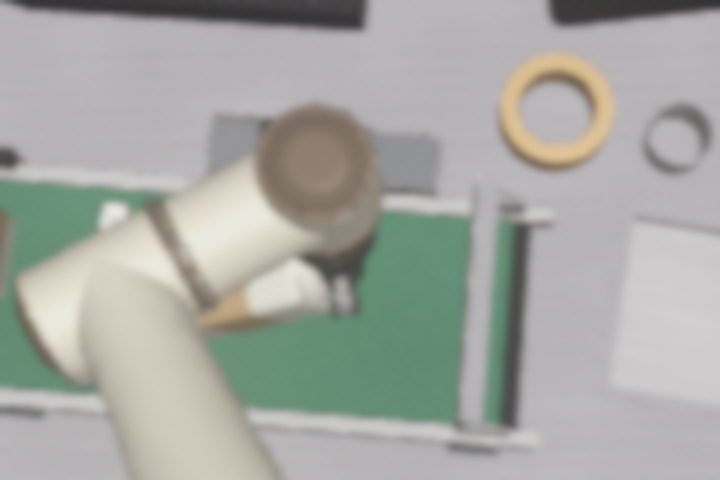

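```bash
cat >> h.py <<'E'
def jarpts(f,cam='s',ylo=100,yhi=360):
    d=load(f+cam);q=pts(d);c=d['color'].astype(int)
    hsv=cv2.cvtColor(d['color'],cv2.COLOR_RGB2HSV).astype(int)
    ok=(c.max(2)>125)&~((hsv[...,0]>60)&(hsv[...,0]<100)&(hsv[...,1]>60))
    n=np.array([.0951,.9955]); lat=np.array([.9955,-.0951])
    N=q[...,:2]@n-94.2; L=(q[...,:2]-np.array([598,359.5]))@lat
    m=ok&(N>3)&(N<yhi-94)&(abs(L)<95)&(q[...,2]>52)
    return np.c_[L[m],N[m],q[m][:,2]-45],c[m]
E
python3 - <<'E'
from h import *
P,c=jarpts('d')
P=P[(P[:,1]<240)]
print(len(P),P.min(0).round(),P.max(0).round())
# cluster by local normals: RANSAC plane for top face
rng=np.random.default_rng(0);Q=P.copy()
for k in range(3):
    best=None
    for i in range(600):
        a,b,e=Q[rng.choice(len(Q),3,False)];n=np.cross(b-a,e-a);l=np.linalg.norm(n)
        if l<300: continue
        n/=l;r=abs((Q-a)@n)<2.5
        if best is None or r.sum()>best.sum():best=r
    X=Q[best];cc=X.mean(0);n=np.linalg.svd(X-cc)[2][2];n*=np.sign(n[2]) or 1
    print('plane n',n.round(3),'cnt',best.sum(),'c',cc.round(1),'min',X.min(0).round(),'max',X.max(0).round()); Q=Q[~best]
E
```

```text
1798 [-95.  78.  72.] [ 95. 240. 480.]
plane n [0.384 0.247 0.89 ] cnt 354 c [-15.9 198.9 439.6] min [-95. 154. 420.] max [ 53. 240. 474.]
plane n [-0.108  0.352  0.93 ] cnt 322 c [ 10.9 196.  125. ] min [-36. 148. 101.] max [ 62. 239. 142.]
plane n [0.377 0.231 0.897] cnt 213 c [-29.  210.6 446.7] min [-95. 155. 426.] max [ 50. 240. 474.]
```

The scene fit gives a tilt of 21.6°, not 30°, so the grip torsion is carrying the foot about 18 mm above the belt. I'll ease the grip in small steps so the jar pivots until its foot lands.

Request:
apply_moves:
  plan: [0.3, 0, 0, 0, 0, 0, 0, 0, 0, 0]

```text
clock: 4.83
position: [609.5, 151.5, 147.5]
ee_rot: [0.76, -0.651, -0.0, 0.001]
contact_force: [-0.1, 0.9, -4.8]
gripper_width: 49.8
```

```bash
python3 -c "
from h import *
st()"
```

```text
t 4.83 pos [609.5 151.5 147.5] jaw 8.84 F [-0.1  0.9 -4.8] T [-0.47 -0.09  0.02] w 49.8 j [ 0.5   0.46 -0.1  -0.   -1.02 -0.35]
```

Request:
apply_moves:
  plan: [-0.08, 0, 0, 0, 0]

```text
clock: 4.92
position: [609.7, 151.6, 147.6]
ee_rot: [0.76, -0.65, -0.0, 0.0]
contact_force: [0.2, -0.6, -3.8]
gripper_width: 50.2
```

```bash
python3 -c "
from h import *
st()"
```

```text
t 4.92 pos [609.7 151.6 147.6] jaw 8.84 F [ 0.2 -0.6 -3.8] T [-0.41 -0.04  0.01] w 50.2 j [ 0.5   0.46 -0.1  -0.   -1.02 -0.35]
```

Request:
apply_moves:
  plan: [-0.1, 0, 0, 0, 0, -0.1, 0, 0, 0, 0]

```text
clock: 5.08
position: [609.8, 151.8, 147.9]
ee_rot: [0.76, -0.65, -0.0, 0.0]
contact_force: [0.6, 0.2, -5.6]
gripper_width: 50.2
```

```bash
python3 -c "
from h import *
st();both('e')"
```

```text
t 5.08 pos [609.8 151.8 147.9] jaw 8.85 F [ 0.6  0.2 -5.6] T [-0.48 -0.    0.  ] w 50.2 j [ 0.5   0.46 -0.1  -0.   -1.02 -0.35]
```

View pics/esz.png

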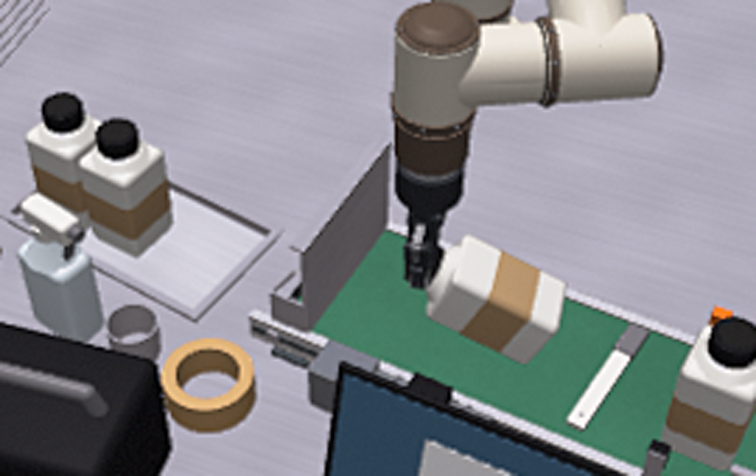

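Still held. I'll ease it further.

Request:
apply_moves:
  plan: [-0.14, 0, 0, 0, 0, -0.14, 0, 0, 0, 0]

```text
clock: 5.35
position: [609.8, 152.0, 148.1]
ee_rot: [0.76, -0.65, -0.0, -0.0]
contact_force: [-0.4, -0.0, -4.6]
gripper_width: 50.2
```

```bash
python3 -c "
from h import *
st()"
```

```text
t 5.35 pos [609.8 152.  148.1] jaw 8.87 F [-0.4 -0.  -4.6] T [-0.46 -0.04 -0.01] w 50.2 j [ 0.5   0.46 -0.1  -0.   -1.02 -0.35]
```

Request:
apply_moves:
  plan: [-0.17, 0, 0, 0, 0, -0.17, 0, 0, 0, 0]

```text
clock: 5.52
position: [609.8, 152.0, 148.1]
ee_rot: [0.76, -0.65, 0.0, -0.0]
contact_force: [-0.1, 0.7, -6.2]
gripper_width: 50.2
```

```bash
python3 -c "
from h import *
st()"
```

```text
t 5.52 pos [609.8 152.  148.1] jaw 8.87 F [-0.1  0.7 -6.2] T [-0.39 -0.08 -0.01] w 50.2 j [ 0.5   0.46 -0.1   0.   -1.02 -0.35]
```

Request:
apply_moves:
  plan: [-0.19, 0, 0, 0, 0, -0.19, 0, 0, 0, 0]

```text
clock: 5.68
position: [610.1, 152.2, 148.6]
ee_rot: [0.76, -0.65, 0.0, -0.0]
contact_force: [-0.1, 0.2, -3.2]
gripper_width: 51.1
```

```bash
python3 -c "
from h import *
st();both('f')"
```

```text
t 5.68 pos [610.1 152.2 148.6] jaw 8.87 F [-0.1  0.2 -3.2] T [0.03 0.15 0.03] w 51.1 j [ 0.5   0.46 -0.1  -0.   -1.02 -0.35]
```

View pics/fsz.png

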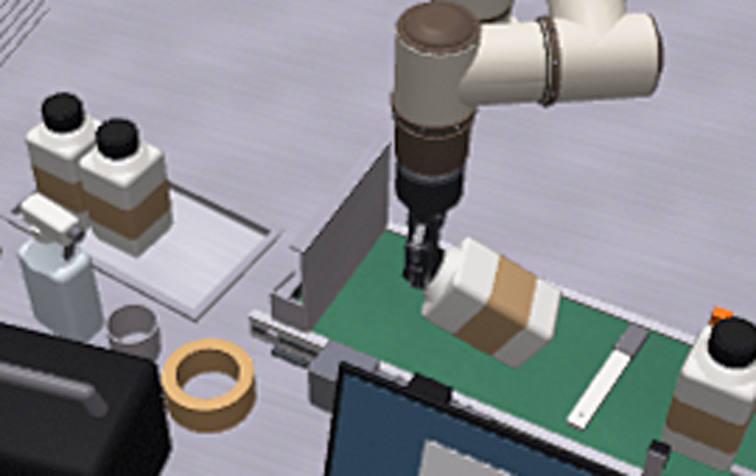

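It pivoted: the foot is back on the belt and the moment is about 0. I'll go on up the arc with this light grip.

Request:
apply_moves:
  plan: [-0.185, -0.001, 0.006, 0.006, 0, -0.185, -0.002, 0.012, 0.011, 0, -0.185, -0.003, 0.018, 0.016, 0, -0.185, -0.004, 0.024, 0.0205, 0, -0.185, -0.005, 0.03, 0.025, 0, -0.185, -0.005, 0.035, 0.028, 0, -0.185, -0.005, 0.035, 0.028, 0]

```text
clock: 6.37
position: [605.1, 188.5, 177.0]
ee_rot: [0.76, -0.65, 0.0, -0.001]
contact_force: [-0.5, -0.3, -2.6]
gripper_width: 50.9
```

```bash
cat >> h.py <<'E'
def tilt(f,cam='s',zmax=200):
    P,c=jarpts(f,cam); P=P[(P[:,1]<260)&(P[:,2]<zmax)]
    rng=np.random.default_rng(0);Q=P.copy()
    for k in range(3):
        best=None
        for i in range(500):
            a,b,e=Q[rng.choice(len(Q),3,False)];n=np.cross(b-a,e-a);l=np.linalg.norm(n)
            if l<300: continue
            n/=l;r=abs((Q-a)@n)<2.5
            if best is None or r.sum()>best.sum():best=r
        X=Q[best];cc=X.mean(0);n=np.linalg.svd(X-cc)[2][2];n*=np.sign(n[2]) or 1
        print('plane n',n.round(3),'elev of axis',np.degrees(np.arctan2(np.hypot(n[0],n[1]),n[2])).round(1),'az',np.degrees(np.arctan2(n[0],n[1])).round(1),'cnt',best.sum(),'c',cc.round(1),'min',X.min(0).round(),'max',X.max(0).round()); Q=Q[~best]
E
python3 -c "
from h import *
st();both('g');tilt('g')"
```

```text
t 6.37 pos [605.1 188.5 177. ] jaw 8.94 F [-0.5 -0.3 -2.6] T [-0.37 -0.16 -0.05] w 50.9 j [ 0.56  0.44 -0.05 -0.   -1.08 -0.4 ]
plane n [-0.17   0.648  0.743] elev of axis 42.0 az -14.7 cnt 314 c [  6.2 225.8 125. ] min [-41. 186.  86.] max [ 51. 260. 155.]
plane n [ 0.352 -0.68   0.644] elev of axis 49.9 az 152.6 cnt 81 c [ 42.1 178.3 131.4] min [ -2. 150.  96.] max [ 63. 201. 156.]
plane n [-0.178  0.65   0.738] elev of axis 42.4 az -15.3 cnt 64 c [  7.  225.5 130. ] min [-32. 194.  98.] max [ 48. 259. 156.]
```

View pics/gsz.png

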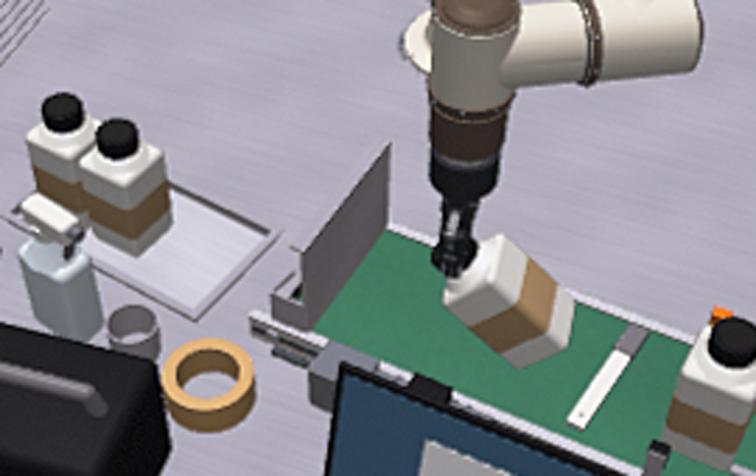

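The axis elevation is 42° and the azimuth is off the belt by −14.7°. I'll grip firmly, lift slightly, turn square to the plate and carry towards it.

Request:
apply_moves:
  plan: [1, 0, 0, 0, 0, 1, 0, 0, 0, 0, 1, 0, 0, 0.004, 0, 1, 0, 0, 0.005, -4, 1, 0, 0, 0.005, -8, 1, 0, 0, 0.005, -12, 1, 0, 0, 0.005, -14.4, 1, 0, 0, 0.005, -14.4]

```text
clock: 7.13
position: [604.1, 186.3, 180.4]
ee_rot: [-0.672, 0.741, 0.0, -0.001]
contact_force: [0.3, 0.1, -5.4]
gripper_width: 49.9
```

Request:
apply_moves:
  plan: [1, -0.002, -0.008, 0, 0, 1, -0.005, -0.025, 0, 0, 1, -0.008, -0.045, 0, 0, 1, -0.012, -0.065, 0, 0, 1, -0.015, -0.085, 0, 0, 1, -0.018, -0.1, 0, 0, 1, -0.019, -0.11, 0, 0, 1, -0.019, -0.113, 0, 0]

```text
clock: 7.8
position: [585.1, 71.7, 181.3]
ee_rot: [-0.671, 0.741, 0.0, -0.0]
contact_force: [-0.2, -0.5, -5.0]
gripper_width: 50.6
```

```bash
python3 -c "
from h import *
st();both('i');tilt('i')"
```

```text
t 7.8 pos [585.1  71.7 181.3] jaw 174.36 F [-0.2 -0.5 -5. ] T [-0.19  0.03  0.04] w 50.6 j [ 0.4   0.36 -0.15  0.   -1.05 -0.5 ]
plane n [0.02  0.687 0.726] elev of axis 43.4 az 1.7 cnt 460 c [ 17.7 125.6 114.1] min [-41.  45.  67.] max [ 57. 175. 191.]
plane n [0.029 0.68  0.732] elev of axis 42.9 az 2.4 cnt 158 c [ 16.9 116.5 117.3] min [-24.  46.  63.] max [ 56. 174. 183.]
plane n [0.023 0.687 0.726] elev of axis 43.4 az 1.9 cnt 112 c [ 25.  126.4 118.5] min [-19.  47.  75.] max [ 57. 174. 194.]
```

View pics/isz.png

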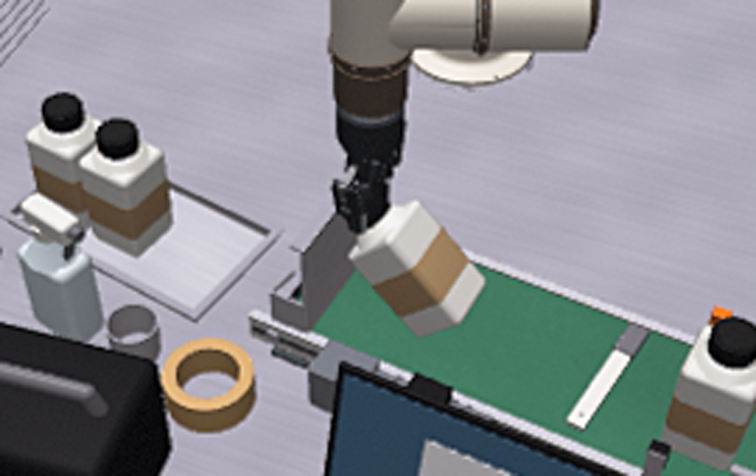

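View pics/itz.png

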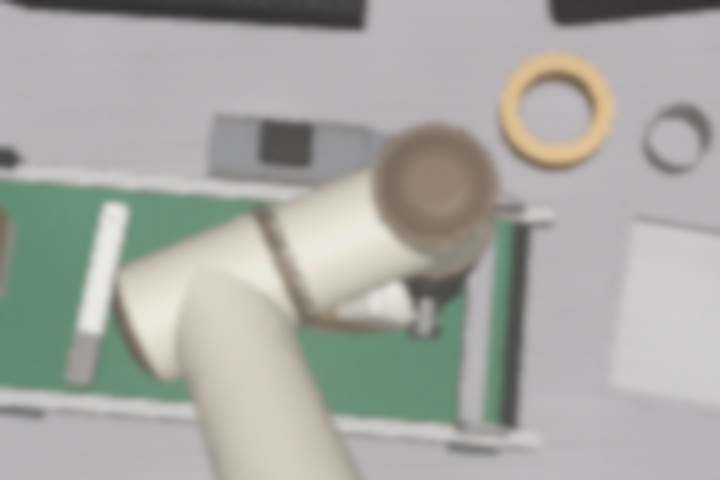

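Request:
apply_moves:
  plan: [1, 0, -0.002, -0.002, 0, 1, 0, -0.004, -0.004, 0, 1, 0, -0.005, -0.005, 0, 1, 0, -0.005, -0.005, 0]

```text
clock: 8.23
position: [586.1, 69.4, 176.3]
ee_rot: [-0.672, 0.74, -0.0, 0.0]
contact_force: [0.4, 0.0, -2.1]
gripper_width: 50.1
```

Request:
apply_moves:
  plan: [1, 0, -0.002, 0, 0, 1, 0, -0.002, 0, 0]

```text
clock: 8.4
position: [586.2, 67.8, 176.3]
ee_rot: [-0.672, 0.74, 0.0, 0.001]
contact_force: [-0.4, 2.1, -2.8]
gripper_width: 50.0
```

Request:
apply_moves:
  plan: [1, 0, -0.002, 0, 0, 1, 0, -0.003, 0, 0, 1, 0, -0.003, 0, 0]

```text
clock: 8.65
position: [586.3, 67.2, 176.2]
ee_rot: [-0.672, 0.74, 0.001, 0.003]
contact_force: [-1.0, 11.0, -3.2]
gripper_width: 50.3
```

```bash
python3 -c "
from h import *
st();both('k');tilt('k')"
```

```text
t 8.65 pos [586.3  67.2 176.2] jaw 174.48 F [-1.  11.  -3.2] T [ 2.9   0.49 -0.08] w 50.3 j [ 0.39  0.37 -0.16 -0.   -1.04 -0.48]
plane n [-0.016  0.671  0.741] elev of axis 42.2 az -1.3 cnt 461 c [ 18.5 120.  112. ] min [-37.  41.  64.] max [ 60. 172. 183.]
plane n [0.006 0.663 0.749] elev of axis 41.5 az 0.5 cnt 140 c [ 30.  121.2 105.7] min [-26.  40.  60.] max [ 57. 171. 177.]
plane n [-0.019  0.668  0.744] elev of axis 41.9 az -1.6 cnt 102 c [ 14.  116.6 120.2] min [-17.  77.  79.] max [ 55. 167. 156.]
```

View pics/ksz.png

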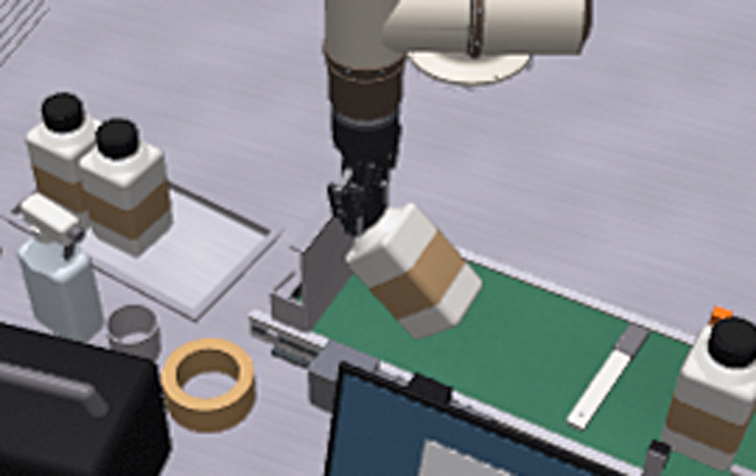

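The lid bears on the plate (Fy 11 N) and the foot is on the belt. I'll ease off the press and loosen gradually.

Request:
apply_moves:
  plan: [1, 0, 0.001, 0, 0, -0.185, 0, 0.001, 0, 0, -0.2, 0, 0.001, 0, 0, -0.2, 0, 0.001, 0, 0]

```text
clock: 9.08
position: [586.6, 67.4, 176.5]
ee_rot: [-0.672, 0.74, 0.0, 0.002]
contact_force: [-0.7, 8.6, -2.3]
gripper_width: 51.4
```

```bash
python3 -c "
from h import *
st()"
```

```text
t 9.08 pos [586.6  67.4 176.5] jaw 174.52 F [-0.7  8.6 -2.3] T [2.03 0.22 0.02] w 51.4 j [ 0.39  0.37 -0.16 -0.   -1.04 -0.48]
```

Request:
apply_moves:
  plan: [-0.25, 0, 0, 0, 0, -0.3, 0, 0, 0, 0, -0.5, 0, 0, 0, 0, -0.5, 0, 0, 0, 0]

```text
clock: 9.42
position: [586.1, 64.6, 176.7]
ee_rot: [-0.672, 0.74, -0.0, 0.0]
contact_force: [0.0, -0.3, 0.1]
gripper_width: 64.0
```

```bash
python3 -c "
from h import *
st();both('l');tilt('l')"
```

```text
t 9.42 pos [586.1  64.6 176.7] jaw 174.46 F [ 0.  -0.3  0.1] T [-0.06  0.01  0.04] w 64.0 j [ 0.38  0.37 -0.16  0.   -1.04 -0.48]
plane n [0.028 0.693 0.721] elev of axis 43.9 az 2.3 cnt 468 c [ 19.  123.3 108.7] min [-51.  38.  61.] max [ 59. 172. 193.]
plane n [0.039 0.689 0.723] elev of axis 43.7 az 3.2 cnt 145 c [ 18.6 105.4 120. ] min [-43.  38.  57.] max [ 58. 169. 185.]
plane n [0.02  0.688 0.725] elev of axis 43.5 az 1.7 cnt 109 c [ 27.  129.5 107.6] min [-15.  80.  70.] max [ 58. 170. 153.]
```

View pics/lsz.png

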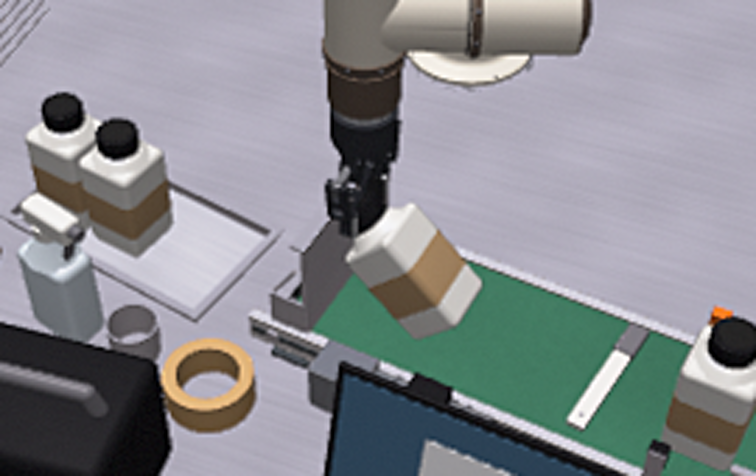

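The jar now leans freely on the plate: zero force and elevation about 44°. I'll rise clear and go behind the foot.

Request:
apply_moves:
  plan: [-0.8, 0, 0, 0.02, 0, -0.8, 0, 0, 0.05, 0, -0.8, 0, 0, 0.08, 0, -0.8, 0, 0, 0.08, 0, -0.4, 0.006, 0.04, 0.08, 0, 0, 0.01, 0.08, 0.08, 0, 0, 0.014, 0.12, 0.08, 0, 0, 0.017, 0.16, 0.08, 0]

```text
clock: 10.18
position: [603.0, 226.1, 256.4]
ee_rot: [-0.672, 0.741, -0.0, 0.0]
contact_force: [0.6, 0.2, -0.3]
gripper_width: 42.6
```

```bash
python3 -c "
from h import *
st();both('n')
s=arm.read_state()['position'];print('N',s[0]*.0951+s[1]*.9955-94.2,'L',(s[0]-598)*.9955-(s[1]-359.5)*.0951);tilt('n')"
```

```text
t 10.18 pos [603.  226.1 256.4] jaw 174.4 F [ 0.6  0.2 -0.3] T [-0.01 -0.09  0.01] w 42.6 j [ 0.61  0.4   0.1   0.   -1.27 -0.71]
N 191.9293291769888 L 17.280296214085467
plane n [-0.004  0.688  0.726] elev of axis 43.5 az -0.3 cnt 466 c [ 18.6 122.1 109.8] min [-22.  72.  63.] max [ 59. 172. 156.]
plane n [0.004 0.684 0.73 ] elev of axis 43.1 az 0.3 cnt 141 c [ 26.1 112.5 113.4] min [-26.  65.  59.] max [ 59. 170. 155.]
plane n [0.001 0.691 0.723] elev of axis 43.7 az 0.1 cnt 126 c [ 18.9 127.1 110.4] min [-17.  81.  67.] max [ 58. 173. 156.]
```

View pics/nsz.png

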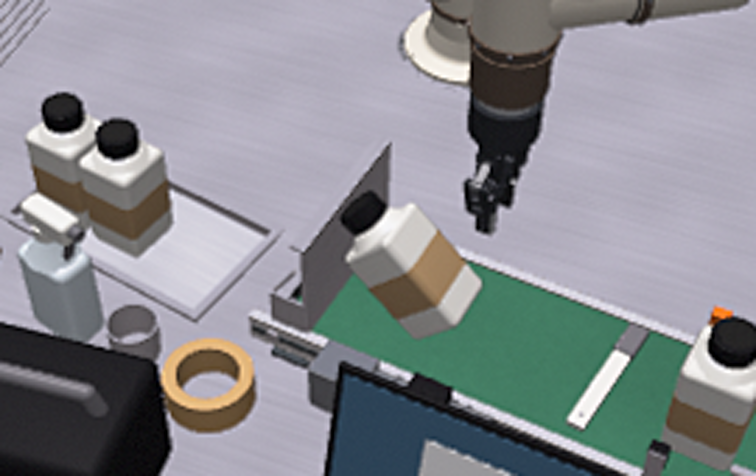

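View pics/ntz.png

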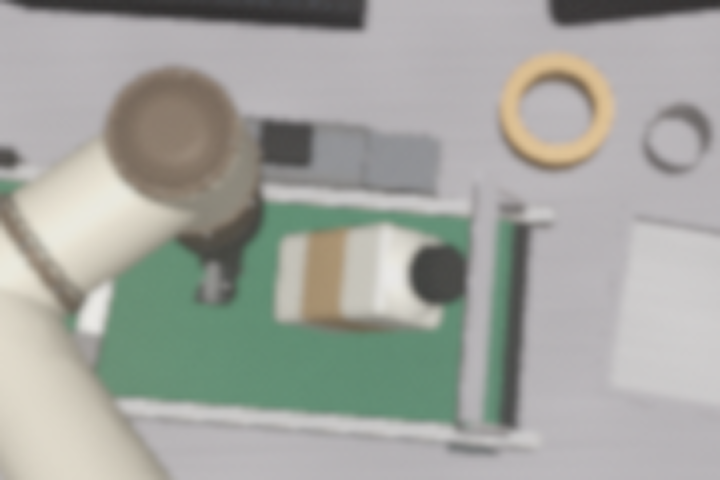

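The jar leans squarely on the plate (lid (363,212), foot (455,310) in the scene zoom). I'll descend behind the foot.

Request:
apply_moves:
  plan: [0, 0.003, 0.025, 0, 0, 0, 0.003, 0.025, -0.04, 0, 0, 0.003, 0.025, -0.08, 0, 0, 0.003, 0.025, -0.12, 0, 0, 0.003, 0.025, -0.155, 0, 0, 0.003, 0.025, -0.178, 0, 0, 0.003, 0.025, -0.187, 0, 0, 0.003, 0.025, -0.187, 0]

```text
clock: 10.95
position: [604.7, 248.7, 66.5]
ee_rot: [-0.672, 0.741, 0.0, -0.003]
contact_force: [0.1, 0.7, -0.3]
gripper_width: 43.2
```

Request:
apply_moves:
  plan: [0, -0.001, -0.007, 0, 0, 0, -0.001, -0.014, 0, 0, 0, -0.002, -0.021, 0, 0, 0, -0.003, -0.028, 0, 0, 0, -0.003, -0.032, 0, 0, 0, -0.003, -0.036, 0, 0]

```text
clock: 11.45
position: [603.9, 216.8, 69.6]
ee_rot: [-0.672, 0.741, 0.001, 0.004]
contact_force: [0.7, 7.4, -4.6]
gripper_width: 42.9
```

```bash
cat >> h.py <<'E'
def nl():
    s=arm.read_state()['position'];print('N',(s[0]*.0951+s[1]*.9955-94.2).round(1),'L',((s[0]-598)*.9955-(s[1]-359.5)*.0951).round(1))
E
python3 -c "
from h import *
st();nl();both('o');tilt('o')"
```

```text
t 11.45 pos [603.9 216.8  69.6] jaw 174.43 F [ 0.7  7.4 -4.6] T [ 1.65 -0.13 -0.01] w 42.9 j [ 0.59  0.56 -0.15 -0.   -0.86 -0.69]
N 179.1 L 19.5
plane n [0.007 0.731 0.682] elev of axis 47.0 az 0.6 cnt 363 c [ 22.3 111.3 120.8] min [-22.  73.  72.] max [ 60. 154. 160.]
plane n [0.012 0.725 0.689] elev of axis 46.5 az 0.9 cnt 153 c [ 25.4 105.8 120.7] min [-25.  68.  61.] max [ 59. 159. 161.]
plane n [0.194 0.12  0.974] elev of axis 13.2 az 58.3 cnt 67 c [ 35.2  83.4 149.2] min [ -6.  43. 128.] max [ 83. 182. 160.]
```

View pics/osz.png

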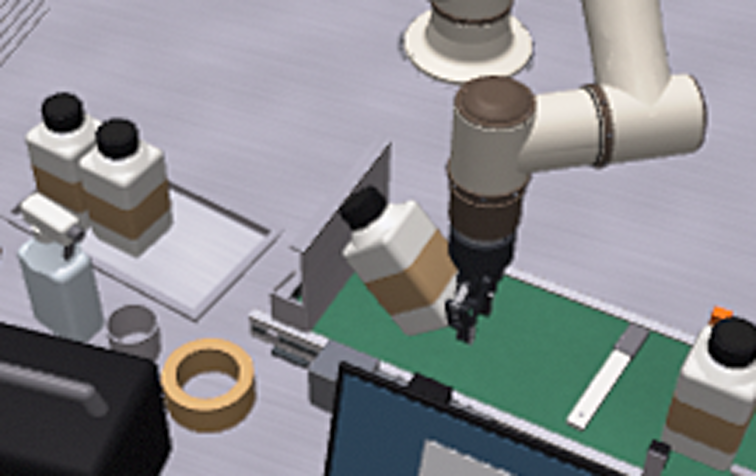

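The push works: elevation is up to 47° with about 8 N. Continuing.

Request:
apply_moves:
  plan: [0, -0.0005, -0.004, 0, 0, 0, -0.001, -0.008, 0, 0, 0, -0.001, -0.012, 0, 0, 0, -0.0015, -0.016, 0, 0, 0, -0.002, -0.02, 0, 0, 0, -0.002, -0.02, 0, 0]

```text
clock: 12.05
position: [600.6, 192.7, 69.4]
ee_rot: [-0.672, 0.741, -0.0, -0.0]
contact_force: [0.5, 0.4, -0.6]
gripper_width: 42.7
```

```bash
python3 -c "
from h import *
st();nl();both('p');tilt('p')"
```

```text
t 12.05 pos [600.6 192.7  69.4] jaw 174.42 F [ 0.5  0.4 -0.6] T [ 0.22 -0.04  0.04] w 42.7 j [ 0.57  0.54 -0.17  0.   -0.86 -0.66]
N 154.8 L 18.5
plane n [0.011 0.834 0.552] elev of axis 56.5 az 0.8 cnt 289 c [ 21.2  94.6 122.7] min [-21.  65.  63.] max [ 58. 131. 166.]
plane n [0.084 0.212 0.974] elev of axis 13.2 az 21.5 cnt 85 c [ 28.8  69.7 155.5] min [-15.  41. 132.] max [ 75. 159. 165.]
plane n [0.005 0.887 0.461] elev of axis 62.6 az 0.3 cnt 73 c [ 31.  103.8 109. ] min [-14.  77.  44.] max [ 57. 139. 162.]
```

View pics/psz.png

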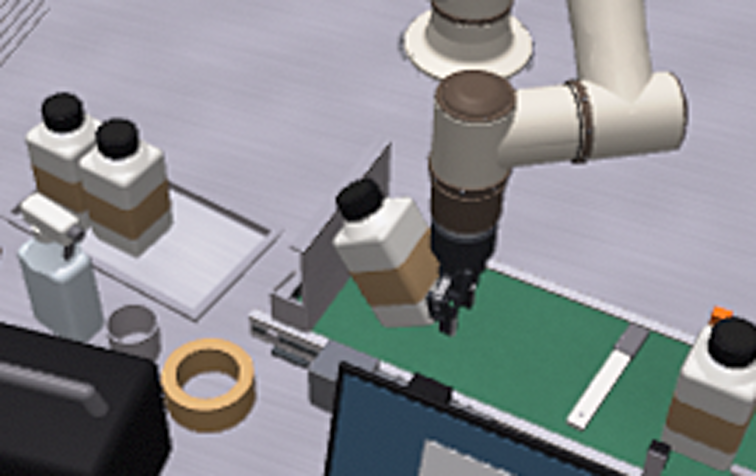

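Request:
apply_moves:
  plan: [0, -0.0005, -0.003, 0, 0, 0, -0.0005, -0.006, 0, 0, 0, -0.001, -0.009, 0, 0, 0, -0.001, -0.011, 0, 0, 0, -0.001, -0.011, 0, 0]

```text
clock: 12.57
position: [599.8, 183.6, 68.6]
ee_rot: [-0.672, 0.74, 0.0, 0.001]
contact_force: [0.7, 5.4, -4.5]
gripper_width: 42.7
```

```bash
python3 -c "
from h import *
st();nl();both('q');tilt('q')"
```

```text
t 12.57 pos [599.8 183.6  68.6] jaw 174.46 F [ 0.7  5.4 -4.5] T [ 1.42 -0.13  0.01] w 42.7 j [ 0.55  0.54 -0.18 -0.   -0.85 -0.65]
N 145.6 L 18.5
plane n [0.028 0.866 0.499] elev of axis 60.1 az 1.8 cnt 173 c [ 22.1  84.4 136.8] min [-19.  66.  59.] max [ 59. 127. 166.]
plane n [0.412 0.132 0.902] elev of axis 25.6 az 72.2 cnt 79 c [ 40.8  65.7 154.2] min [ 14.  35. 125.] max [ 79. 150. 168.]
plane n [-0.047 -0.502  0.864] elev of axis 30.3 az -174.6 cnt 57 c [ 31.7  40.9 145.1] min [-19.   3. 121.] max [ 60.  75. 163.]
```

View pics/qsz.png

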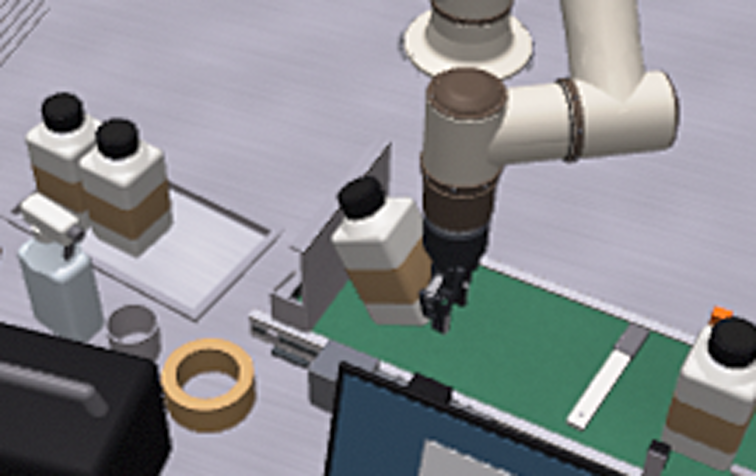

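Request:
apply_moves:
  plan: [0, -0.0005, -0.003, 0, 0, 0, -0.0005, -0.006, 0, 0, 0, -0.001, -0.007, 0, 0, 0, -0.001, -0.007, 0, 0]

```text
clock: 13.0
position: [598.7, 175.7, 69.1]
ee_rot: [-0.672, 0.74, -0.0, -0.0]
contact_force: [-0.1, 3.2, -2.5]
gripper_width: 42.6
```

```bash
python3 -c "
from h import *
st();nl();both('r');tilt('r')"
```

```text
t 13.0 pos [598.7 175.7  69.1] jaw 174.46 F [-0.1  3.2 -2.5] T [ 0.98 -0.13  0.05] w 42.6 j [ 0.54  0.53 -0.19  0.   -0.85 -0.64]
N 137.7 L 18.2
plane n [0.034 0.925 0.378] elev of axis 67.8 az 2.1 cnt 140 c [ 25.7  84.5 135.9] min [-14.  73.  39.] max [ 59. 123. 162.]
plane n [0.049 0.315 0.948] elev of axis 18.6 az 8.9 cnt 85 c [ 31.9  76.1 152.8] min [-17.  40. 128.] max [ 78. 143. 165.]
plane n [ 0.486 -0.356  0.798] elev of axis 37.0 az 126.2 cnt 62 c [ 46.7  34.7 147.7] min [ 26.   7. 129.] max [ 60.  70. 170.]
```

View pics/rsz.png

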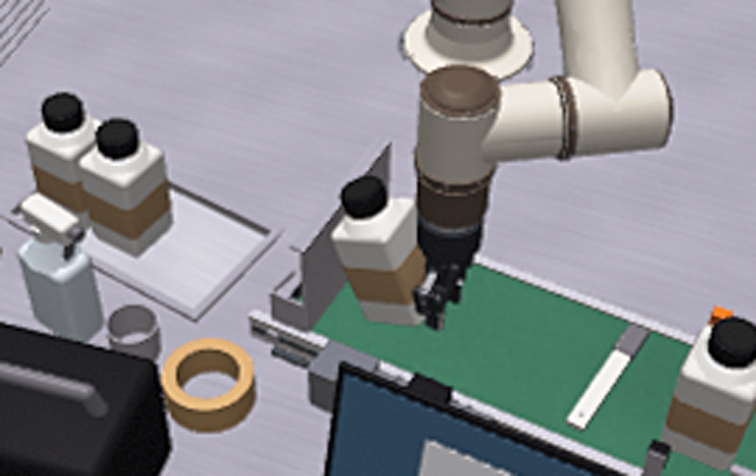

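View pics/rtz.png

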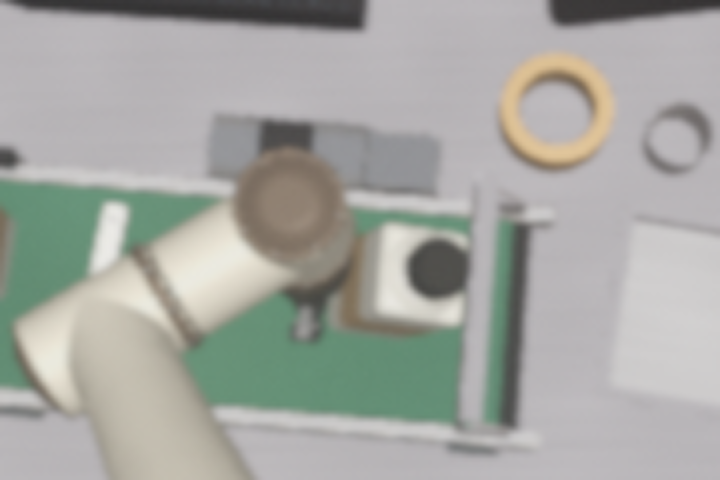

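Request:
apply_moves:
  plan: [0, 0, -0.003, 0, 0, 0, -0.0005, -0.006, 0, 0, 0, -0.001, -0.008, 0, 0, 0, -0.001, -0.008, 0, 0]

```text
clock: 13.43
position: [597.8, 167.2, 69.4]
ee_rot: [-0.672, 0.741, -0.0, -0.0]
contact_force: [1.1, 1.0, -0.7]
gripper_width: 42.5
```

```bash
python3 -c "
from h import *
st();nl();both('s');tilt('s')"
```

```text
t 13.43 pos [597.8 167.2  69.4] jaw 174.44 F [ 1.1  1.  -0.7] T [ 0.38 -0.1  -0.  ] w 42.5 j [ 0.53  0.53 -0.2   0.   -0.84 -0.63]
N 129.1 L 18.1
plane n [0.038 0.376 0.926] elev of axis 22.2 az 5.7 cnt 100 c [ 32.6  75.5 152.3] min [-13.  46. 127.] max [ 82. 132. 164.]
plane n [0.06  0.936 0.346] elev of axis 69.7 az 3.6 cnt 78 c [ 37.6  86.  130.8] min [ 5. 71. 46.] max [ 59. 116. 167.]
plane n [ 0.372 -0.361  0.855] elev of axis 31.2 az 134.1 cnt 66 c [ 44.9  37.  146.2] min [  3.   6. 128.] max [ 59.  78. 172.]
```

View pics/ssz.png

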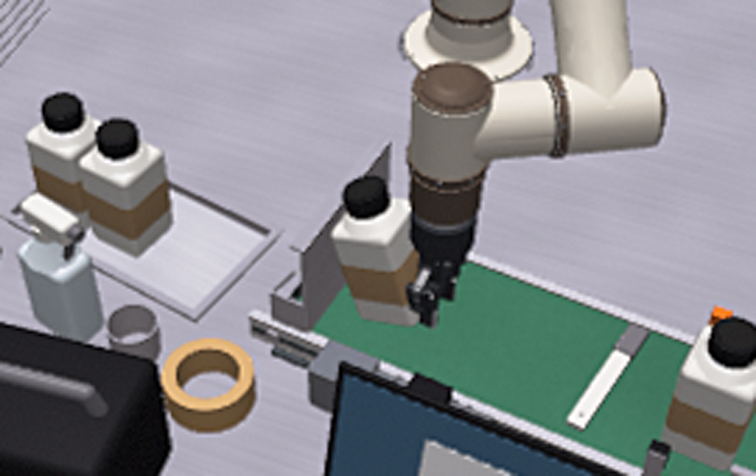

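Request:
apply_moves:
  plan: [0, 0, -0.003, 0, 0, 0, -0.0005, -0.006, 0, 0, 0, -0.0005, -0.006, 0, 0]

```text
clock: 13.78
position: [597.1, 161.3, 69.2]
ee_rot: [-0.672, 0.741, -0.0, -0.0]
contact_force: [-0.0, 1.8, -1.0]
gripper_width: 42.4
```

```bash
python3 -c "
from h import *
st();nl();both('u');tilt('u')"
```

```text
t 13.78 pos [597.1 161.3  69.2] jaw 174.44 F [-0.   1.8 -1. ] T [ 0.44 -0.05 -0.03] w 42.4 j [ 0.53  0.53 -0.21  0.   -0.84 -0.62]
N 123.2 L 18.0
plane n [ 0.435 -0.132  0.891] elev of axis 27.0 az 106.9 cnt 93 c [ 43.1  51.4 150.7] min [ 12.  11. 139.] max [ 60.  80. 166.]
plane n [0.002 0.411 0.912] elev of axis 24.3 az 0.3 cnt 66 c [ 32.1  80.8 150.8] min [ -5.  53. 130.] max [ 81. 126. 163.]
plane n [-0.022  0.977  0.214] elev of axis 77.6 az -1.3 cnt 55 c [ 40.5  91.3 110.2] min [12. 78. 28.] max [ 58. 110. 159.]
```

View pics/usz.png

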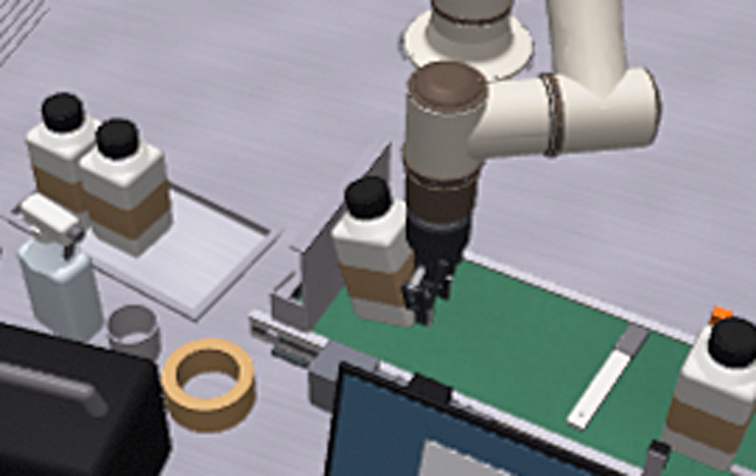

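Tilt from upright is now about 14°, with low forces. Continuing.

Request:
apply_moves:
  plan: [0, 0, -0.003, 0, 0, 0, -0.0005, -0.006, 0, 0, 0, -0.0005, -0.006, 0, 0]

```text
clock: 14.13
position: [596.7, 155.4, 69.1]
ee_rot: [-0.672, 0.74, -0.0, -0.0]
contact_force: [-0.1, 1.8, 0.2]
gripper_width: 42.8
```

```bash
python3 -c "
from h import *
st();nl();both('v')"
```

```text
t 14.13 pos [596.7 155.4  69.1] jaw 174.45 F [-0.1  1.8  0.2] T [ 0.37 -0.05  0.01] w 42.8 j [ 0.52  0.52 -0.21  0.   -0.84 -0.61]
N 117.3 L 18.1
```

View pics/vsz.png

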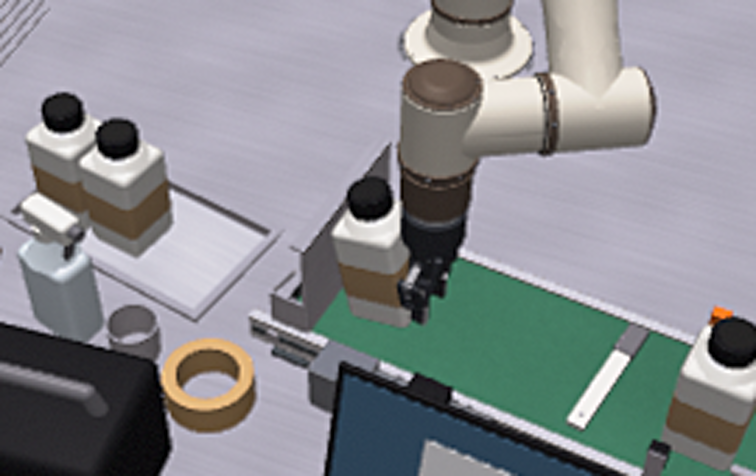

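View pics/vtz.png

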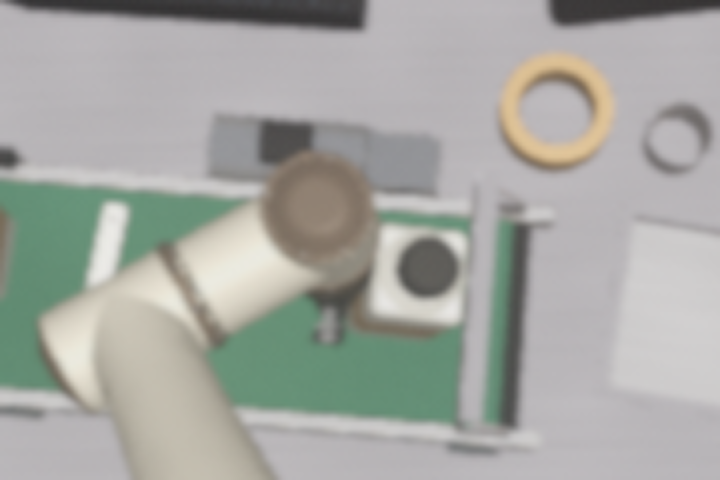

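Request:
apply_moves:
  plan: [0, 0, -0.003, 0, 0, 0, -0.0005, -0.006, 0, 0, 0, -0.0005, -0.006, 0, 0]

```text
clock: 14.48
position: [597.6, 153.2, 70.0]
ee_rot: [-0.673, 0.74, 0.0, 0.003]
contact_force: [0.1, 9.7, 1.9]
gripper_width: 43.0
```

```bash
python3 -c "
from h import *
st();nl();both('w')"
```

```text
t 14.48 pos [597.6 153.2  70. ] jaw 174.56 F [0.1 9.7 1.9] T [ 2.04  0.09 -0.05] w 43.0 j [ 0.51  0.52 -0.21 -0.   -0.83 -0.61]
N 115.1 L 19.3
```

View pics/wsz.png

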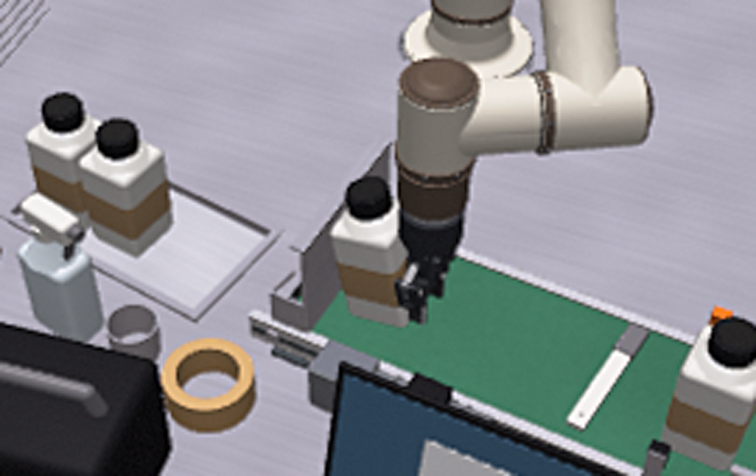

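Force has risen to 9.7 N with a shorter lever, so the hand's body now touches the leaning face. I'll withdraw slowly and let the jar settle upright.

Request:
apply_moves:
  plan: [0, 0.0005, 0.004, 0, 0, 0, 0.001, 0.008, 0, 0, 0, 0.001, 0.012, 0, 0, 0, 0.0015, 0.016, 0, 0, 0, 0.002, 0.022, 0, 0, 0, 0.003, 0.03, 0, 0, 0, 0.005, 0.05, 0, 0, 0, 0.005, 0.05, 0, 0]

```text
clock: 15.25
position: [602.0, 202.5, 69.1]
ee_rot: [-0.673, 0.74, -0.0, 0.001]
contact_force: [0.3, 0.2, -0.2]
gripper_width: 42.5
```

```bash
python3 -c "
from h import *
st();nl();both('x');tilt('x')"
```

```text
t 15.25 pos [602.  202.5  69.1] jaw 174.59 F [ 0.3  0.2 -0.2] T [0.04 0.   0.04] w 42.5 j [ 0.58  0.55 -0.16  0.   -0.86 -0.67]
N 164.6 L 18.9
plane n [0.03  0.074 0.997] elev of axis 4.6 az 21.9 cnt 123 c [ 34.5  87.6 139.5] min [-15.  32. 131.] max [ 74. 169. 145.]
plane n [0.651 0.083 0.755] elev of axis 41.0 az 82.8 cnt 75 c [ 44.1  77.2 144. ] min [  3.  33. 131.] max [ 59. 202. 175.]
plane n [0.039 0.212 0.977] elev of axis 12.4 az 10.5 cnt 43 c [ 37.1 105.2 141.9] min [-10.  56. 126.] max [ 80. 168. 155.]
```

View pics/xsz.png

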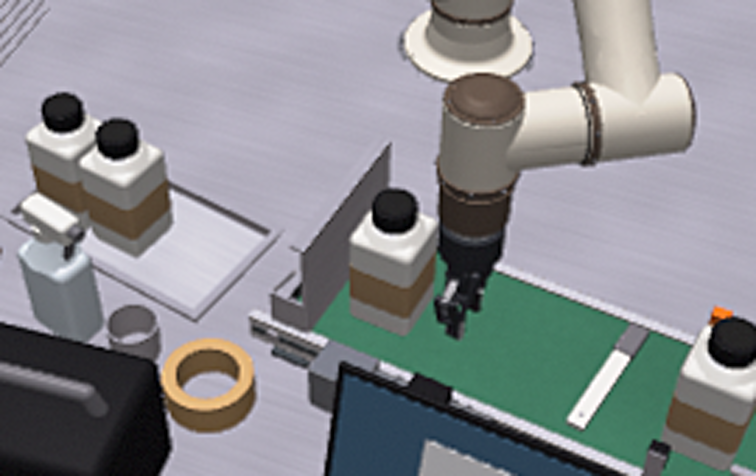

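View pics/xtz.png

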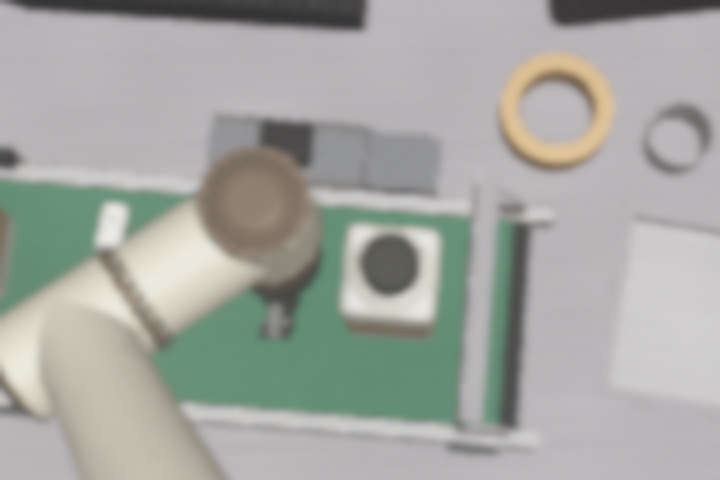

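The jar stands upright, free of the hand (lid at (395,210) in the scene zoom). I'll back off and rise, then measure the lid.

Request:
apply_moves:
  plan: [0, 0.003, 0.03, 0, 0, -0.5, 0.003, 0.03, 0.03, 0, -0.5, 0.003, 0.03, 0.07, 0, -0.5, 0.003, 0.03, 0.11, 0, -0.5, 0.003, 0.03, 0.15, 0, -0.5, 0.003, 0.03, 0.19, 0, -0.5, 0.003, 0.03, 0.205, 0, -0.5, 0.003, 0.03, 0.205, 0]

```text
clock: 16.02
position: [606.1, 230.0, 280.4]
ee_rot: [-0.672, 0.741, -0.001, 0.005]
contact_force: [0.0, 0.5, 0.3]
gripper_width: 63.7
```

```bash
cat > meas.py <<'E'
import sys
import m2
from m2 import *
f=sys.argv[1]
d=load(f+'t');p=pts(d);z=p[...,2];img=d['color'].astype(int);hsv=cv2.cvtColor(d['color'],cv2.COLOR_RGB2HSV).astype(int)
blk=(img.max(2)<118)&(hsv[...,1]<70)
m2.p=p;m2.z=z
import m; m.p=p;m.z=z
def lid(nm,u0,u1,v0,v1,zt):
    maskrect(d,reg(u0,u1,v0,v1)&blk,zt,nm+' lid')
    for zz in ((zt-8,zt+8,'range'),(zt-44,zt-30,'shoulder')):
        mm=reg(u0-14,u1+14,v0-14,v1+14)&(z>zz[0])&(z<zz[1]); q=p[mm]
        k,l=cv2.connectedComponents(mm.astype(np.uint8))
        b=max(range(1,k),key=lambda i:(l==i).sum()); q=p[l==b]
        r=cv2.minAreaRect(q[:,:2].astype(np.float32)); print('  ',zz[2],len(q),q.mean(0).round(1),[np.round(a,1).tolist() for a in r])
E
python3 - x <<'E'
from h import *
st();nl();both('y')
E
cat > meas1.py <<'E'
from meas import *
lid('jar',236,262,183,208,225)
lid('mid',347,371,192,221,184)
lid('end',372,398,192,221,184)
E
python3 meas1.py y
```

```text
t 16.02 pos [606.1 230.  280.4] jaw 174.45 F [0.  0.5 0.3] T [-0.01 -0.06 -0.  ] w 63.7 j [ 0.61  0.39  0.14  0.   -1.31 -0.71]
N 192.4 L 20.4
jar lid 152 mean [588.6 106.2] rect [[589.1, 106.2], [40.3, 44.3], 89.2]
   range 193 [588.9 107.5 226. ] [[588.9, 107.8], [50.2, 49.6], 27.9]
   shoulder 280 [585.  107.7 187.3] [[589.2, 107.7], [80.5, 80.2], 85.3]
mid lid 149 mean [ 564.  -273.8] rect [[563.5, -273.6], [43.1, 45.3], 42.5]
   range 191 [ 565.  -275.   184.7] [[565.6, -275.0], [50.5, 49.4], 88.1]
   shoulder 207 [ 559.4 -263.7  146.1] [[565.4, -273.6], [77.6, 80.9], 82.7]
end lid 158 mean [ 547.3 -362.9] rect [[546.9, -362.7], [43.9, 49.1], 25.4]
   range 187 [ 548.7 -364.3  184.8] [[548.9, -365.3], [48.6, 53.4], 25.4]
   shoulder 226 [ 544.5 -355.9  146.4] [[548.8, -364.5], [79.1, 78.3], 79.6]
```

View pics/yt.png

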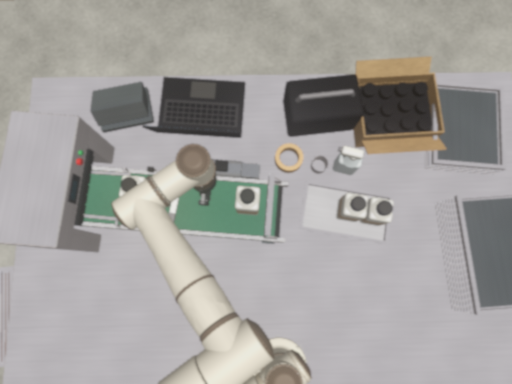

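The jar stands at (588.9, 107.5) with its lid top at z 226, as expected for 225. I'll check the tray's yaw from its rims.

```bash
python3 - y <<'E'
from meas import *
g=cv2.cvtColor(d['color'],cv2.COLOR_RGB2GRAY)
c=d['color'][175:250,290:410,::-1]
cv2.imwrite('pics/tray.png',cv2.resize(c,None,fx=6,fy=6,interpolation=cv2.INTER_CUBIC))
up=cv2.resize(g[175:250,290:410],None,fx=4,fy=4,interpolation=cv2.INTER_CUBIC)
e=cv2.Canny(up,30,80)
L=cv2.HoughLinesP(e,1,np.pi/720,50,minLineLength=120,maxLineGap=12)
for l in ([] if L is None else L[:,0]):
    uv=(l.reshape(2,2)+.5)/4-.5+[290,175]
    w=cast(d,uv,20)[:,:2]; v=w[1]-w[0]; print(uv.round(1).tolist(),w.round(0).tolist(),'ang from y',np.degrees(np.arctan2(v[0],v[1])).round(1), np.linalg.norm(v).round(0))
# shoulder side edge directions in scene range: normal of jar faces
S=load('ys');q=pts(S)
for cx,cy,n in((565,-274.8,'mid'),(548.8,-364.6,'end'),(588.9,107.5,'jar')):
    zb=45 if n=='jar' else 4
    m_=(np.hypot(q[...,0]-cx,q[...,1]-cy)<62)&(q[...,2]>zb+15)&(q[...,2]<zb+125)
    P=q[m_]; 
    rng=np.random.default_rng(0);Q=P[:,:2]
    for k in range(2):
        best=None
        for i in range(400):
            a,b=Q[rng.choice(len(Q),2,False)]
            t=b-a;l=np.linalg.norm(t)
            if l<25: continue
            nn=np.array([-t[1],t[0]])/l;r=abs((Q-a)@nn)<2
            if best is None or r.sum()>best.sum():best=r
        X=Q[best];t=np.linalg.svd(X-X.mean(0))[2][0];print(n,best.sum(),X.mean(0).round(1),'dir ang',(np.degrees(np.arctan2(t[1],t[0]))%180).round(1));Q=Q[~best]
E
```

```text
mid 227 [ 607.1 -281.2] dir ang 80.6
mid 207 [ 577.7 -238. ] dir ang 169.9
end 175 [ 591.7 -366.7] dir ang 81.8
end 57 [ 587.8 -364.4] dir ang 83.3
jar 308 [631.4 104.3] dir ang 84.9
jar 183 [598.3 147.6] dir ang 174.5
```

View pics/tray.png

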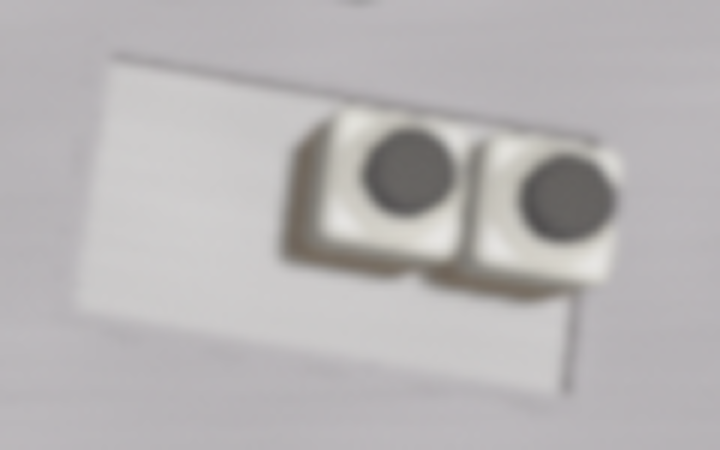

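The faces and row line agree on a tray yaw of about −10°, and the jar is at about −5°. The target is (581, −184), i.e. a shift of (−8, −292) and a turn of about −5°. Going over the lid.

Request:
apply_moves:
  plan: [-0.6, -0.0172, -0.1225, 0, 0, -0.6, -0.0172, -0.1225, 0, 0, -0.6, -0.0172, -0.1225, 0, 0, -0.6, -0.0172, -0.1225, 0, 0, -0.6, -0.0172, -0.1225, 0, 0, -0.6, -0.0172, -0.1225, -0.02, 0, -0.6, -0.0172, -0.1225, -0.04, 0, -0.6, -0.0172, -0.1225, -0.04, 0]

```text
clock: 16.78
position: [584.1, 107.4, 228.2]
ee_rot: [-0.672, 0.741, 0.003, -0.005]
contact_force: [-0.4, -0.5, -1.2]
gripper_width: 68.4
```

```bash
python3 -c "
from h import *
st()"
```

```text
t 16.78 pos [584.1 107.4 228.2] jaw 174.44 F [-0.4 -0.5 -1.2] T [-0.03  0.07 -0.01] w 68.4 j [ 0.45  0.34 -0.07 -0.   -1.17 -0.55]
```

Request:
apply_moves:
  plan: [-0.6, 0, 0, 0, 0, -0.6, 0, 0, 0, 0]

```text
clock: 16.95
position: [587.5, 108.0, 234.3]
ee_rot: [-0.673, 0.74, -0.0, -0.0]
contact_force: [0.5, 0.0, 0.2]
gripper_width: 68.0
```

```bash
python3 -c "
from h import *
st()"
```

```text
t 16.95 pos [587.5 108.  234.3] jaw 174.53 F [0.5 0.  0.2] T [-0.    0.03 -0.03] w 68.0 j [ 0.45  0.34 -0.06  0.   -1.18 -0.55]
```

Request:
apply_moves:
  plan: [-0.6, 0.0012, -0.0005, -0.01, 0, -0.6, 0.0012, -0.0005, -0.02, 0, -0.6, 0.0012, -0.0005, -0.028, 0, -0.6, 0.0012, -0.0005, -0.034, 0, -0.6, 0.0012, -0.0005, -0.034, 0, -0.6, 0.0012, -0.0005, -0.034, 0]

```text
clock: 17.45
position: [588.1, 106.8, 199.6]
ee_rot: [-0.672, 0.74, 0.0, -0.001]
contact_force: [-0.0, 0.2, 0.5]
gripper_width: 68.3
```

```bash
python3 -c "
from h import *
st();both('z')"
```

```text
t 17.45 pos [588.1 106.8 199.6] jaw 174.47 F [-0.   0.2  0.5] T [ 0.02 -0.03  0.03] w 68.3 j [ 0.45  0.36 -0.11  0.   -1.1  -0.55]
```

View pics/zsz.png

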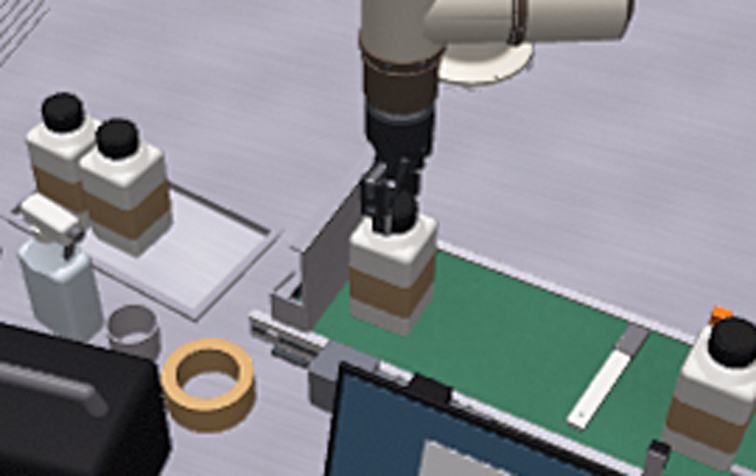

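The fingers straddle the lid and the jar is still upright. Closing and lifting 5 mm to test.

Request:
apply_moves:
  plan: [1, 0, 0, 0, 0, 1, 0, 0, 0, 0, 1, 0, 0, 0, 0, 1, 0, 0, 0, 0, 1, 0, 0, 0, 0, 1, 0, 0, 0.005, 0, 1, 0, 0, 0.01, 0, 1, 0, 0, 0.01, 0]

```text
clock: 18.22
position: [587.4, 106.8, 209.4]
ee_rot: [-0.672, 0.741, 0.001, -0.001]
contact_force: [-0.4, 0.4, -6.2]
gripper_width: 49.6
```

```bash
python3 -c "
from h import *
st()"
```

```text
t 18.22 pos [587.4 106.8 209.4] jaw 174.45 F [-0.4  0.4 -6.2] T [ 0.06 -0.05  0.  ] w 49.6 j [ 0.45  0.35 -0.09 -0.   -1.12 -0.55]
```

Held (about −6 N). I'll lift over the plate: 170 mm up puts the foot at about z 225, against 195 for the plate top.

Request:
apply_moves:
  plan: [1, 0, 0, 0.015, 0, 1, 0, 0, 0.04, 0, 1, 0, 0, 0.068, 0, 1, 0, 0, 0.096, 0, 1, 0, 0, 0.124, 0, 1, 0, 0, 0.148, 0, 1, 0, 0, 0.164, 0, 1, 0, 0, 0.17, 0]

```text
clock: 18.88
position: [588.6, 107.1, 382.3]
ee_rot: [-0.672, 0.74, -0.001, 0.002]
contact_force: [0.3, -0.7, -4.8]
gripper_width: 50.1
```

```bash
python3 -c "
from h import *
st();both('A')"
```

```text
t 18.88 pos [588.6 107.1 382.3] jaw 174.47 F [ 0.3 -0.7 -4.8] T [ 0.01 -0.08  0.03] w 50.1 j [ 0.45  0.28  0.22  0.   -1.51 -0.55]
```

View pics/Asz.png

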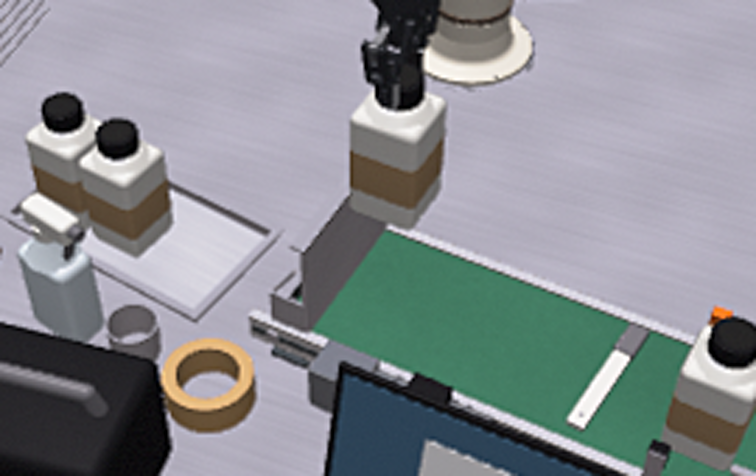

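Request:
apply_moves:
  plan: [1, 0, -0.012, 0, 0, 1, -0.001, -0.036, 0, -1, 1, -0.002, -0.066, 0, -2, 1, -0.003, -0.098, 0, -3, 1, -0.004, -0.13, 0, -4, 1, -0.005, -0.162, 0, -4.9, 1, -0.006, -0.194, 0, -4.9, 1, -0.007, -0.222, 0, -4.9]

```text
clock: 19.65
position: [579.9, -117.3, 377.5]
ee_rot: [-0.64, 0.769, 0.002, -0.002]
contact_force: [0.4, 0.3, -5.3]
gripper_width: 50.2
```

Request:
apply_moves:
  plan: [1, 0, -0.02, 0, 0, 1, -0.001, -0.038, 0, 0, 1, -0.001, -0.053, -0.01, 0, 1, -0.001, -0.063, -0.03, 0, 1, -0.001, -0.068, -0.05, 0, 1, -0.001, -0.068, -0.06, 0, 1, -0.001, -0.068, -0.06, 0, 1, -0.001, -0.068, -0.06, 0]

```text
clock: 20.32
position: [579.9, -183.0, 318.9]
ee_rot: [-0.64, 0.768, 0.001, -0.001]
contact_force: [0.2, -0.5, -4.5]
gripper_width: 50.0
```

```bash
python3 -c "
from h import *
st()
for n in('scene','top'):
    d=shot(n,'B'+n[0]); I=d['color'][:,:,::-1]
    c=I[60:230,90:330] if n=='scene' else I[160:260,260:410]
    cv2.imwrite(f'pics/B{n[0]}z.png',cv2.resize(c,None,fx=3 if n=='scene' else 5,fy=3 if n=='scene' else 5,interpolation=cv2.INTER_CUBIC))
"
```

```text
t 20.32 pos [ 579.9 -183.   318.9] jaw 169.58 F [ 0.2 -0.5 -4.5] T [-0.05 -0.1  -0.03] w 50.0 j [-0.04  0.31  0.12  0.   -1.38 -0.14]
```

View pics/Bsz.png

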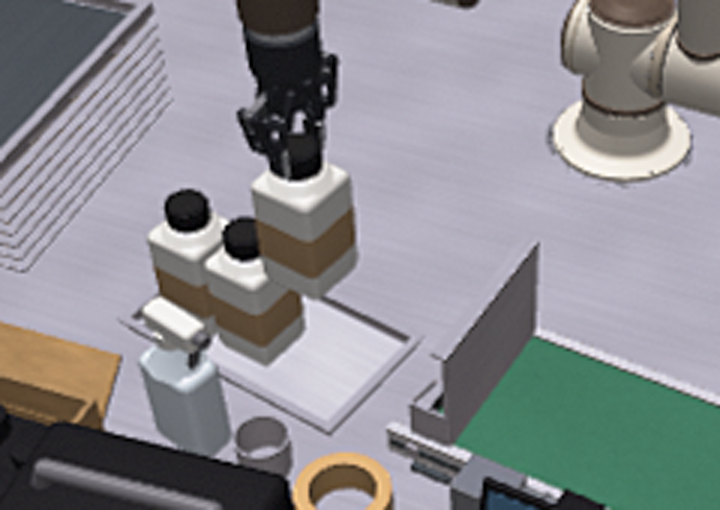

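View pics/Btz.png

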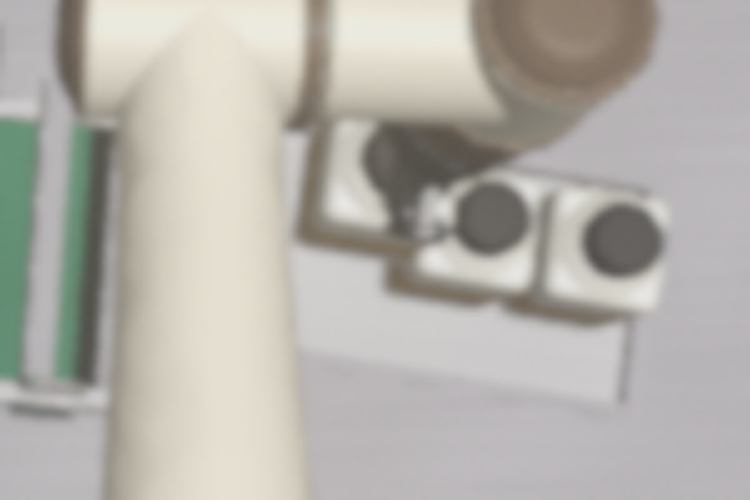

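The jar hangs upright over the free place. I'll check its faces against jar_mid's line in the same camera before lowering.

```bash
cat > faces.py <<'E'
from h import *
def faces(f,cx,cy,zb,n,rad=64):
    S=load(f);q=pts(S);c=S['color'].astype(int)
    m_=(np.hypot(q[...,0]-cx,q[...,1]-cy)<rad)&(q[...,2]>zb+12)&(q[...,2]<zb+128)&(c.max(2)>70)
    Q=q[m_][:,:2];rng=np.random.default_rng(1);out=[]
    e=np.radians(80.0);ax=np.array([np.sin(np.radians(10)),np.cos(np.radians(10))]);lx=np.array([ax[1],-ax[0]])
    for nm,nn in(('x',lx),('y',ax)):
        best=None
        for i in range(600):
            a,b=Q[rng.choice(len(Q),2,False)];t=b-a;l=np.linalg.norm(t)
            if l<25 or abs(t@nn)/l>0.25: continue
            k=np.array([-t[1],t[0]])/l;r=abs((Q-a)@k)<2
            if best is None or r.sum()>best.sum():best=r
        X=Q[best];t=np.linalg.svd(X-X.mean(0))[2][0];t*=np.sign(t@(ax if nm=='x' else lx))
        ang=np.degrees(np.arctan2(t[1],t[0]))-(90 if nm=='x' else 0)
        M=X.mean(0); print(n,nm,'face cnt',best.sum(),'yaw',ang.round(1),'offset along normal',(M@nn).round(1))
E
python3 - <<'E'
from faces import *
faces('ys',565,-274.8,4,'mid'); faces('ys',548.8,-364.6,4,'end')
faces('Bs',565,-274.8,4,'midB')
faces('Bs',580.5,-184,164,'held')
E
```

```text
mid x face cnt 244 yaw -9.6 offset along normal 646.8
mid y face cnt 231 yaw -10.8 offset along normal -133.3
end x face cnt 179 yaw -8.4 offset along normal 646.2
end y face cnt 46 yaw -12.9 offset along normal -227.1
midB x face cnt 218 yaw -8.3 offset along normal 647.3
midB y face cnt 188 yaw -9.8 offset along normal -133.4
held x face cnt 324 yaw -11.1 offset along normal 644.3
held y face cnt 291 yaw -11.2 offset along normal -38.9
```

Relative to jar_mid, the held jar is 94.4 mm along (want 92), about 1–2 mm back across, and about 1° over-turned. I'll correct it and lower to just above the floor.

Request:
apply_moves:
  plan: [1, 0.001, -0.002, -0.01, 1.2, 1, 0.001, -0.002, -0.03, 1.2, 1, 0.001, -0.002, -0.055, 1.2, 1, 0.001, -0.002, -0.08, 1.2, 1, 0.001, -0.002, -0.105, 1.2, 1, 0.001, -0.002, -0.125, 1.2, 1, 0.001, -0.002, -0.14, 1.2, 1, 0.001, -0.002, -0.144, 1.2]

```text
clock: 21.08
position: [579.8, -184.4, 173.0]
ee_rot: [-0.648, 0.761, 0.002, -0.002]
contact_force: [-0.1, 0.7, -5.8]
gripper_width: 50.0
```

Request:
apply_moves:
  plan: [1, 0, 0, 0, 0, 1, 0, 0, 0, 0]

```text
clock: 21.25
position: [582.2, -185.1, 177.2]
ee_rot: [-0.648, 0.761, -0.001, 0.001]
contact_force: [0.3, -0.6, -4.3]
gripper_width: 50.1
```

```bash
python3 -c "
from faces import *
st()
for n in('scene','top'):
    d=shot(n,'C'+n[0]); I=d['color'][:,:,::-1]
    c=I[60:230,90:330] if n=='scene' else I[160:260,260:410]
    cv2.imwrite(f'pics/C{n[0]}z.png',cv2.resize(c,None,fx=3 if n=='scene' else 5,fy=3 if n=='scene' else 5,interpolation=cv2.INTER_CUBIC))
faces('Cs',565,-274.8,90,'midC(upper)')
faces('Cs',581,-184,20,'held')
"
```

```text
t 21.25 pos [ 582.2 -185.1  177.2] jaw 170.83 F [ 0.3 -0.6 -4.3] T [ 0.   -0.04 -0.03] w 50.1 j [-0.04  0.4  -0.11  0.   -1.06 -0.12]
midC(upper) x face cnt 85 yaw -11.6 offset along normal 647.4
midC(upper) y face cnt 40 yaw -7.9 offset along normal -138.1
held x face cnt 263 yaw -9.2 offset along normal 647.3
held y face cnt 237 yaw -8.3 offset along normal -39.8
```

View pics/Csz.png

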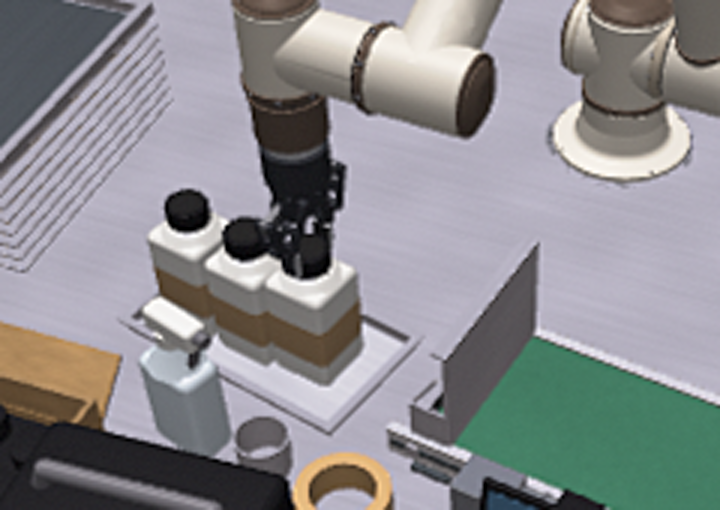

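View pics/Ctz.png

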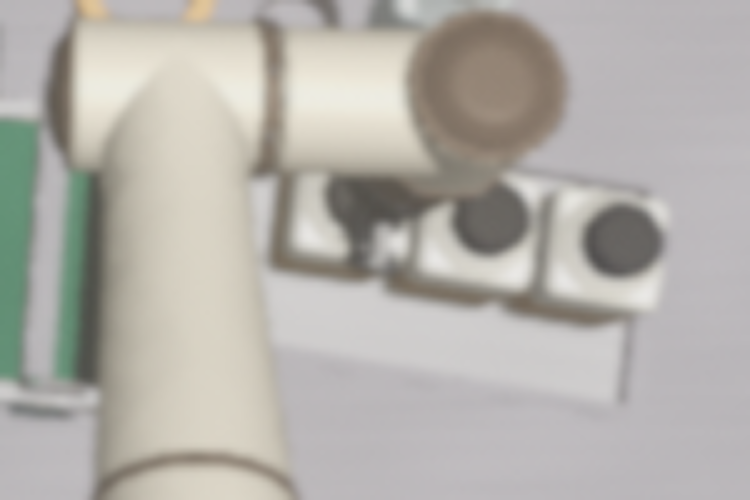

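Request:
apply_moves:
  plan: [1, 0, -0.001, -0.004, -0.6, 1, 0, -0.001, -0.008, -0.6, 1, 0, -0.001, -0.012, -0.6, 1, 0, -0.001, -0.015, -0.6, 1, 0, -0.001, -0.016, -0.6, 1, 0, -0.001, -0.016, -0.6]

```text
clock: 21.85
position: [581.2, -186.1, 160.3]
ee_rot: [-0.644, 0.765, 0.0, -0.0]
contact_force: [-0.2, -0.3, -3.2]
gripper_width: 50.1
```

Request:
apply_moves:
  plan: [1, 0, 0, -0.001, 0, 1, 0, 0, -0.002, 0, 1, 0, 0, -0.002, 0]

```text
clock: 22.1
position: [581.5, -186.2, 160.1]
ee_rot: [-0.644, 0.765, -0.001, -0.0]
contact_force: [-2.3, 0.9, 5.5]
gripper_width: 50.7
```

```bash
python3 -c "
from faces import *
st()
shot('scene','Ds')
faces('Ds',581,-184,4,'held')
"
```

```text
t 22.1 pos [ 581.5 -186.2  160.1] jaw 170.2 F [-2.3  0.9  5.5] T [ 0.55  1.37 -0.04] w 50.7 j [-0.04  0.42 -0.13  0.   -1.02 -0.13]
held x face cnt 248 yaw -8.9 offset along normal 645.8
held y face cnt 225 yaw -9.3 offset along normal -41.0
```

It's on the floor (Fz turned to +5.5), with spacing 92.4 mm and faces in line within about 1 mm. I'll relieve the press and open gently.

Request:
apply_moves:
  plan: [1, 0, 0, 0.001, 0, -0.15, 0, 0, 0.001, 0, -0.2, 0, 0, 0.001, 0, -0.25, 0, 0, 0.001, 0, -0.35, 0, 0, 0.001, 0, -0.5, 0, 0, 0.001, 0, -0.6, 0, 0, 0.001, 0, -0.6, 0, 0, 0.001, 0]

```text
clock: 22.82
position: [581.5, -186.1, 159.0]
ee_rot: [-0.644, 0.765, -0.0, 0.0]
contact_force: [0.8, 0.0, 0.1]
gripper_width: 68.4
```

```bash
python3 -c "
from h import *
st()"
```

```text
t 22.82 pos [ 581.5 -186.1  159. ] jaw 170.16 F [0.8 0.  0.1] T [-0.    0.02  0.05] w 68.4 j [-0.04  0.42 -0.13 -0.   -1.02 -0.13]
```

Released. Rising straight up, then clearing the view.

Request:
apply_moves:
  plan: [-0.6, 0, 0, 0.01, 0, -0.6, 0, 0, 0.03, 0, -0.6, 0, 0, 0.06, 0, -0.6, 0, 0, 0.1, 0, -0.6, 0, 0, 0.14, 0, -0.6, 0, 0, 0.18, 0, -0.6, -0.03, 0.02, 0.2, 0, -0.6, -0.06, 0.04, 0.2, 0]

```text
clock: 23.48
position: [523.5, -146.7, 365.0]
ee_rot: [-0.643, 0.766, -0.004, 0.003]
contact_force: [0.4, 0.4, 0.8]
gripper_width: 68.3
```

Request:
apply_moves:
  plan: [-0.6, -0.13, 0.18, 0, 0, -0.6, -0.13, 0.18, 0, 0, -0.6, -0.13, 0.18, 0, 0, -0.6, -0.13, 0.18, 0, 0, -0.6, -0.13, 0.18, 0, 0, -0.6, -0.13, 0.18, 0, 0, -0.6, -0.13, 0.18, 0, 0]

```text
clock: 24.07
position: [389.6, 35.6, 360.7]
ee_rot: [-0.646, 0.763, -0.0, 0.002]
contact_force: [0.9, 0.2, 0.2]
gripper_width: 68.5
```

```bash
cat > meas2.py <<'E'
from meas import *
lid('new',320,346,186,214,184)
lid('mid',347,371,192,221,184)
lid('end',372,398,192,221,184)
lid('up',117,142,173,198,225)
E
python3 -c "
from faces import *
st()
for n in('scene','top'):
    d=shot(n,'E'+n[0]); I=d['color'][:,:,::-1]
    c=I[60:230,90:330] if n=='scene' else I[160:260,260:410]
    cv2.imwrite(f'pics/E{n[0]}z.png',cv2.resize(c,None,fx=3 if n=='scene' else 5,fy=3 if n=='scene' else 5,interpolation=cv2.INTER_CUBIC))
faces('Es',565,-274.8,4,'mid')
faces('Es',580,-185,4,'new')
"; python3 meas2.py E
```

```text
t 24.07 pos [389.6  35.6 360.7] jaw 170.46 F [0.9 0.2 0.2] T [ 0.   -0.01 -0.02] w 68.5 j [ 0.51 -0.11 -0.26 -0.   -1.42 -0.68]
mid x face cnt 229 yaw -10.3 offset along normal 647.4
mid y face cnt 52 yaw -9.6 offset along normal -135.8
new x face cnt 257 yaw -10.7 offset along normal 646.6
new y face cnt 234 yaw -8.9 offset along normal -41.2
new lid 140 mean [ 579.6 -184.3] rect [[579.5, -184.0], [41.1, 45.2], 43.5]
   range 183 [ 580.4 -184.4  184.9] [[581.3, -185.1], [50.6, 50.8], 62.5]
   shoulder 244 [ 577.8 -179.3  146.2] [[581.1, -184.8], [79.9, 80.8], 82.2]
mid lid 147 mean [ 564.2 -274. ] rect [[563.5, -273.6], [43.2, 45.2], 42.3]
   range 185 [ 564.6 -275.3  184.4] [[565.5, -275.6], [49.9, 49.2], 12.3]
   shoulder 240 [ 561.8 -267.4  146. ] [[566.1, -275.5], [80.4, 80.3], 78.9]
end lid 155 mean [ 546.9 -363.1] rect [[545.8, -362.9], [42.7, 48.0], 42.7]
   range 184 [ 549.  -364.5  184.9] [[549.4, -364.7], [50.0, 50.8], 21.1]
   shoulder 222 [ 542.3 -352.2  145.9] [[549.4, -364.2], [81.1, 81.0], 81.3]
up lid 175 mean [631.6 505.9] rect [[632.1, 506.6], [52.0, 44.5], 45.1]
   range 196 [633.1 507.9 226.4] [[634.0, 508.6], [53.8, 49.9], 45.6]
   shoulder 254 [627.2 500.1 187.3] [[633.9, 507.3], [79.6, 80.5], 83.1]
```

View pics/Esz.png

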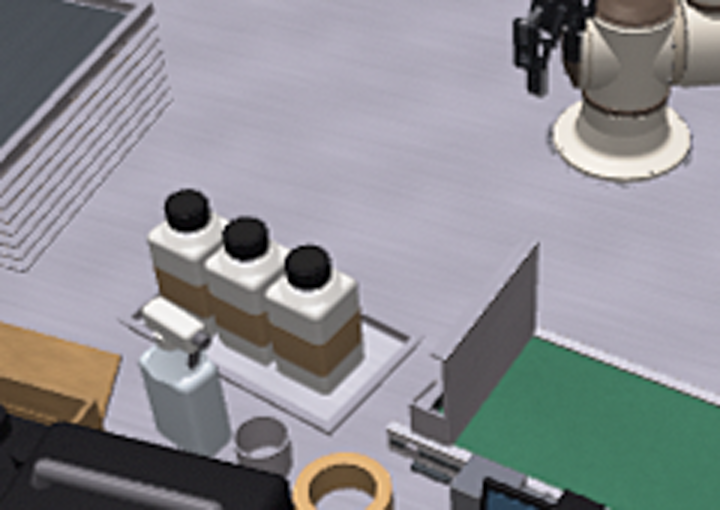

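View pics/Etz.png

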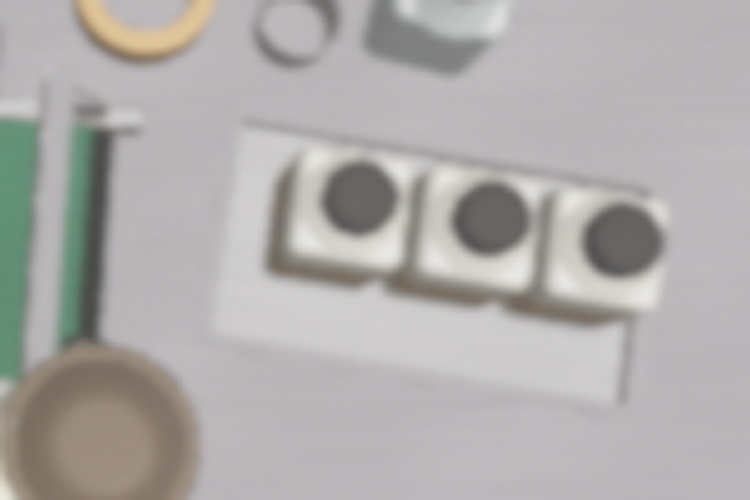

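View pics/Et.png

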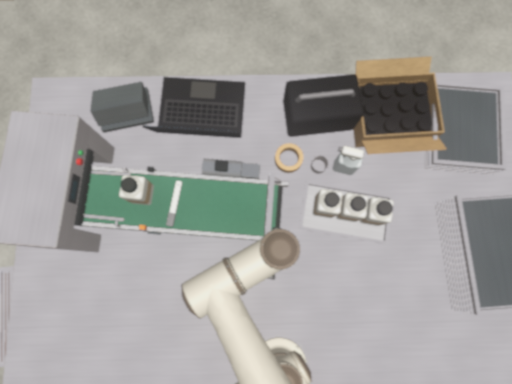

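The three jars stand in line with equal gaps (top view pixels (330,200), (357,206) and (383,210)). The spacing is 92.0 mm and the bystanders have not moved. Handing in.

```bash
python3 -c "
from bench import arm
print(arm.job_done())"
```

```text
the job is handed in; nothing more can be done
None
```

The jar is in the tray's free place, and the job was handed in at about 24 s of the 72 s allowed; no verdict was reported.

**What I did:** I gripped the toppled jar by its lid, raised that end, turned it square to the belt and leaned it on the plate. I let go there and checked that it leaned by itself. Then I pushed its foot in from behind until it leaned about 10° from upright, and drew back slowly so it settled standing on its own. I then took it by the lid from above, lifted it over the plate and lowered it to the tray floor before opening the gripper.

**Last checks:**

| Check | Result |
|---|---|
| Spacing to jar_mid | 92.0 mm from the lid centres, 94–95 mm from the face fits (jar_mid's end face was partly hidden by then) |
| Alignment with the row | within about 1 mm |
| Height of the lid top | 184.9 mm (184 expected), so it stands level on the tray floor |
| Squareness | yaw −9° to −11° by the face fits, against about −10° for jar_mid |
| Other things | jar_mid, jar_end and jar_upstream measured in place within about 2 mm; the other things were only compared by eye and look unmoved |

- **Grip too stiff at first:** while I was raising the jar, the grip's twist friction held its foot about 18 mm off the belt. I eased the grip so the foot swung down onto the belt.
- **Hand touched the jar:** at the end of the push the body of the gripper seems to have touched the leaning jar, at about 10 N against the 40 N limit.

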